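# Set up the tool-sharpening corner

### The arm

A 7-joint arm with a two-finger parallel gripper is mounted at the origin on a cart in front of the work surface, level with it; the furniture and walls round the work are solid. World frame = base frame: x ahead of the robot, y to its left, z up, the work surface at z = 0. Lengths are in m, angles in rad, forces in N, time in s.
With the tool pointing down it reaches from about 0.4 to 0.75 m from the base axis. Payload 19.5 kg.
Tool frame: the origin (TCP) lies midway between the tips of the shut fingers; the grasp point (between the pads) lies 19 mm behind it (ctrl.grip_depth is the distance from the TCP to the grasp point, in m); z points along the fingers, y is the line along which they close (so a half turn about z gives the same grasp; the last joint's range is limited). The gripper opens to 85 mm and grips with 20 to 120 N. Pads are 22 mm wide; open, the fingers measure 114 mm over their backs; the gripper's body (76 mm by 85 mm) begins 54 mm behind the grasp point. The pads swing forward as they close: fully open they stand 13 mm farther back than shut.
Start: joints at [-1.313, 0.707, -0.028, 1.485, 0.022, 0.951, -0.075], TCP at [0.17, 0.549, 0.231] pointing down, gripper open.
Joint ranges: [-2.71, 2.71], [-0.32, 2.16], [-1.57, 1.52], [0, 2.45], [-1.46, 4.6], [0, 2.02], [-2.83, 2.83]. Speed limits (rad/s): [1.89, 1.89, 2.57, 2.57, 3.01, 3.01, 3.01].

### API

Orientations are given as [roll, pitch, yaw] about the fixed x, y, z axes, in that order (R = Rz(yaw) Ry(pitch) Rx(roll)).
In Python, from bench import ctrl gives the robot as it stands. The module is installed in compiled form; this text tells all that it offers.
- The arm moves only by the tool drive_tool, never from a script. Its argument "targets" is a list of rows, each an object with "linear": the shift along the tool's x, y, z in m, a list of three; "dr": the turn, a rotation vector about the tool's x, y, z in rad, a list of three; "gripper": the opening, from -1 (shut) to 1 (fully open). In form: [{"linear": [dx, dy, dz], "dr": [wx, wy, wz], "gripper": gripper}, ...]. A call has exactly 8 rows; each row shifts and turns the commanded pose from where the row before left it, along the tool's axes as they then stand; what a row does not reach is not made up. A row lasts 1/8 s, in which the tool goes at most 62.5 mm and 10.7 degrees, less where a joint would pass 70% of its speed; a pose out of reach is approached as far as the arm can. A call is refused whole if a number of a shift passes 0.0625 or a number of a turn 0.188, either way. A call with a gripper value outside its range is refused whole. The fingers move at their own pace and stop on an object; "force" is the grip in N (left out, the last holds). Time passes only in rows, so rows that do not move let the fingers close, or fill a call up. It gives the time, the measured TCP pose, the force, the opening and the grip force at its end, in the units of the state.
- ctrl.read_state(): the state, without advancing time (a new reading comes with each control period).
- ctrl.snapshot(name): name is "side" or "top"; returns the picture (480x640x3 uint8, red, green, blue); there is no depth.
- ctrl.camera_model(name): a dict with "vfov" (degrees; the focal length in pixels is half the picture's height over the tangent of half this angle, whatever the lens; pixels are square), "cx", "cy" (the principal point, pixels), "T" (4x4, takes a point from camera to world coordinates). Camera axes: x right, y down, z forward; pixel columns grow to the right and rows downward; lengths in m; the calibration is good to about 2 mm. A picture is of the moment at which its call begins. camera_model takes no time and is no camera call.
- ctrl.sign_off(): hands the job in; it is judged then, once.
The state is a dict: "time": time; "joint_pos": joint angles; "qvel": joint speeds; "effort": joint torques, N m; "tool_pos": TCP position; "orientation": TCP orientation; "contact_force": force on the tool from outside, world axes, zero at the start; "wrist_torque": the same for the moment, N m; "opening": finger opening in m; "gripper_force": force on a finger pad.
Only numpy, scipy, OpenCV 4.12 (cv2) and the standard library are available. Lean on these libraries where they do the work, as an engineer would, in place of code of your own. Each camera call takes 0.05 s, during which the arm holds its last target. There are 200 camera calls.

### The job

Set up the sharpening corner: swing the stone holder's lever open, take out the worn thin stone and leave it lying flat on the bench a hand's breadth clear of the holder, lay the new, full-height red-brown stone flat in the pocket and swing the lever fully shut over it. Hang every steel tray that stands on the bench on a screw of the tool board, one to a screw: pass the keyhole over the screw's head and slide the tray down until the screw is at the top of its slot. The trays may be hung before or after the stone; do not shift the other loose things on the bench.

Things in the scene. Friction and masses are not known exactly. Their poses are not given: they have to be found in the camera images.
- holder: fixed dark steel stone holder screwed to the bench: base plate 75 x 145 x 6 mm with an open-topped rectangular pocket, and a swing lever pivoted on a post at its -y end. Origin: underside, below the middle of the pocket; y along the pocket's length, z up. Pocket walls 5 mm thick and 16 mm high above its floor, with a 44 mm gap in the middle of each long wall for the fingers
- pocket (a point): middle of the pocket's floor, 6 mm above the bench; axes as the holder's. The pocket is 49 mm (x) by 104 mm (y) inside, so 2 mm clear of the stone all round
- lever (a joint): angle of the holder's lever, 0..1.9 rad: 0 = shut, the bar lying along the pocket's length over the middle of the pocket (its underside 29 mm above the pocket floor, 3 mm above a seated stone); it grows as the knob swings counter-clockwise seen from above, towards the holder's -x side, and the pocket is clear from about 1.3 rad. Light friction (about 1 N at the knob); it stays where it is left
- lever_knob (a point): middle of the lever's upright round knob (12 mm across, its sides standing from 41 to 77 mm above the bench; this point 61 mm above it), 65 mm from the pivot
- lever_pivot (a point): on the vertical axis the lever turns about, 68 mm from the pocket's middle at the holder's -y end; axes as the holder's. At joint value q the knob lies at 65 mm * (-sin q, cos q) from here in these axes
- worn: the worn-out red-brown rubbing stone, a flat block 44 (x) x 98 (y) x 15 mm (z), 0.15 kg, that at the start lies in the pocket, its top 1 mm below the walls; grip it across its width through the gaps in the long walls. Origin at the middle of its underside. Free bench for it: between the holder and the board, and beyond the holder as far as 0.66 m from the robot
- stone: the new red-brown rubbing stone, a full-height block 45 (x) x 100 (y) x 26 mm (z), 0.27 kg, lying flat on the bench; origin at the middle of its underside. (A longer, 150 mm black stone farther back is a bystander.)
- board: fixed plywood tool board, 310 mm wide (y), 168 mm high, 15 mm thick, standing upright on feet that reach 30 mm out in front of its middle plane (14 mm high); its front faces its -x. Origin: underside, middle. Three shoulder screws stand out of the front in a row, 100 mm apart, 145 mm above the bench: shank 6 mm thick and 12 mm long, then a round head 14 mm across and 5 mm thick
- screw_0 (a point): screw 0 of the board (left, seen from the robot): point on the shank's axis halfway along the shank, 6 mm in front of the board's front face, so 6 mm behind the back of the head and 11 mm behind its front; axes as the board's (x into the board, z up)
- screw_1 (a point): screw 1 of the board (middle, seen from the robot): point on the shank's axis halfway along the shank, 6 mm in front of the board's front face, so 6 mm behind the back of the head and 11 mm behind its front; axes as the board's (x into the board, z up)
- screw_2 (a point): screw 2 of the board (right, seen from the robot): point on the shank's axis halfway along the shank, 6 mm in front of the board's front face, so 6 mm behind the back of the head and 11 mm behind its front; axes as the board's (x into the board, z up)
- tray_0: one of two or three alike (absent: None) grey steel hanging trays standing on the bench, 0.25 kg: shallow tray 44 (x) x 64 (y) x 20 mm; along its +x side an upright back plate 5 mm thick, 64 mm wide up to 96 mm high, then a 30 mm wide grip tab up to 155 mm. Back faces +x, open side -x. Origin: middle of the underside, z up. Keyhole in the back plate: see its slot point
- tray_0_slot (a point): the keyhole of tray_0: a 21 mm eight-sided hole centred 55 mm above the underside, its top corners leading into an 8.5 mm wide slot that runs up to 80 mm. This point is where a screw's shank axis lies when hung: 77 mm up (22 mm above the hole), half-way through the plate; axes as the tray's. Hung, it lies within some 4 mm of a screw's point
- tray_0_tab (a point): a point to grip tray_0 by: in the tab, 140 mm above the underside, half-way through the 5 mm plate (pinch along the tray's x)
- tray_1: one of two or three alike (absent: None) grey steel hanging trays standing on the bench, 0.25 kg: shallow tray 44 (x) x 64 (y) x 20 mm; along its +x side an upright back plate 5 mm thick, 64 mm wide up to 96 mm high, then a 30 mm wide grip tab up to 155 mm. Back faces +x, open side -x. Origin: middle of the underside, z up. Keyhole in the back plate: see its slot point
- tray_1_slot (a point): the keyhole of tray_1: a 21 mm eight-sided hole centred 55 mm above the underside, its top corners leading into an 8.5 mm wide slot that runs up to 80 mm. This point is where a screw's shank axis lies when hung: 77 mm up (22 mm above the hole), half-way through the plate; axes as the tray's. Hung, it lies within some 4 mm of a screw's point
- tray_1_tab (a point): a point to grip tray_1 by: in the tab, 140 mm above the underside, half-way through the 5 mm plate (pinch along the tray's x)
- tray_2: one of two or three alike (absent: None) grey steel hanging trays standing on the bench, 0.25 kg: shallow tray 44 (x) x 64 (y) x 20 mm; along its +x side an upright back plate 5 mm thick, 64 mm wide up to 96 mm high, then a 30 mm wide grip tab up to 155 mm. Back faces +x, open side -x. Origin: middle of the underside, z up. Keyhole in the back plate: see its slot point
- tray_2_slot (a point): the keyhole of tray_2: a 21 mm eight-sided hole centred 55 mm above the underside, its top corners leading into an 8.5 mm wide slot that runs up to 80 mm. This point is where a screw's shank axis lies when hung: 77 mm up (22 mm above the hole), half-way through the plate; axes as the tray's. Hung, it lies within some 4 mm of a screw's point
- tray_2_tab (a point): a point to grip tray_2 by: in the tab, 140 mm above the underside, half-way through the 5 mm plate (pinch along the tray's x)
- wedge_a: bystander: wooden wedge 28x89x22 mm, loose on the bench, to be left where it is; origin at the middle of its underside
- offcut_a: bystander: stone offcut 40x52x26 mm, loose on the bench, to be left where it is; origin at the middle of its underside
- offcut_b: bystander: small stone offcut 26x31x20 mm, loose on the bench, to be left where it is; origin at the middle of its underside

How it is judged:
By the outcome, as a careful person would: the job done as asked, in the order asked, and still so for the second after the job is handed in, with the robot touching nothing.
Of tray_0, tray_1, tray_2 only 2 to 3 are there at a start; the rules pass over those that are not, and their reading is None.
At some moment in a run one of stone may be knocked a few centimetres aside while the robot is not near it.
It also fails if it takes over 200 s, if anything falls off the work surface, if the arm or the gripper's body presses on something with over 40 N, if the wrist force passes 120 N, or if a joint passes its speed limit or range.

## Working session

There is one attempt and no reset: what is moved stays moved. The work goes in short steps, Python scripts to look and compute and a tool call to move; the robot and the scene stay as the last step left them, time stands still between calls to the robot, and variables do not carry over. Pictures are saved under pics/ and viewed, at most 14 in all, crops included, and the job is handed in when it is done.

Besides the shell and the picture viewer there is one more tool, called after ">>>" by a JSON object that holds its "op" and its "data", one argument or row to a line. drive_tool: Moves the arm, as the interface text tells. Its arguments: {"type":"object","properties":{"targets":{"type":"array"},"force":{"type":"number"}},"required":["targets"]}

```bash
mkdir -p pics; ls; python3 - <<'E'
from bench import ctrl
import cv2,numpy as np
np.set_printoptions(precision=4,suppress=True)
print(ctrl.read_state())
for n in("side","top"):
    cv2.imwrite(f"pics/{n}0.png",ctrl.snapshot(n)[:,:,::-1]); print(n,ctrl.camera_model(n))
E
```

```text
pics
{'time': 0.0, 'joint_pos': array([-1.3127,  0.7071, -0.0276,  1.485 ,  0.022 ,  0.9509, -0.0755]), 'qvel': array([ 0.0005,  0.0006,  0.0007,  0.0023,  0.001 , -0.0008, -0.0009]), 'effort': array([  0.0006, -88.3217,   1.2348, -23.6167,   0.0169,   0.0065,
        -0.    ]), 'tool_pos': array([0.1697, 0.5491, 0.2308]), 'orientation': array([-3.1405,  0.0001,  2.8418]), 'contact_force': array([-0.4219,  0.2348,  0.0478]), 'wrist_torque': array([-0.0014,  0.0042,  0.0927]), 'gripper_force': 0.0, 'opening': 0.08515919583830318}
side {'vfov': 49.697271846996344, 'cx': 322.0075334261395, 'cy': 243.6413215635516, 'T': array([[ 0.9123, -0.2363,  0.3344,  0.0169],
       [-0.4091, -0.5605,  0.7201, -0.9618],
       [ 0.0173, -0.7937, -0.608 ,  0.9356],
       [ 0.    ,  0.    ,  0.    ,  1.    ]])}
top {'vfov': 54.86408223986679, 'cx': 315.1745614236813, 'cy': 237.01418226010813, 'T': array([[-0.0214, -0.9919,  0.1252,  0.3688],
       [-0.9998,  0.0206, -0.0078,  0.0332],
       [ 0.0052, -0.1254, -0.9921,  1.1245],
       [ 0.    ,  0.    ,  0.    ,  1.    ]])}
```

View pics/side0.png

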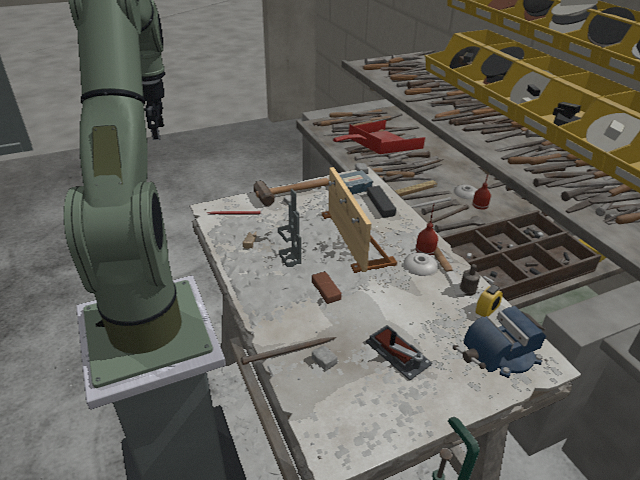

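View pics/top0.png

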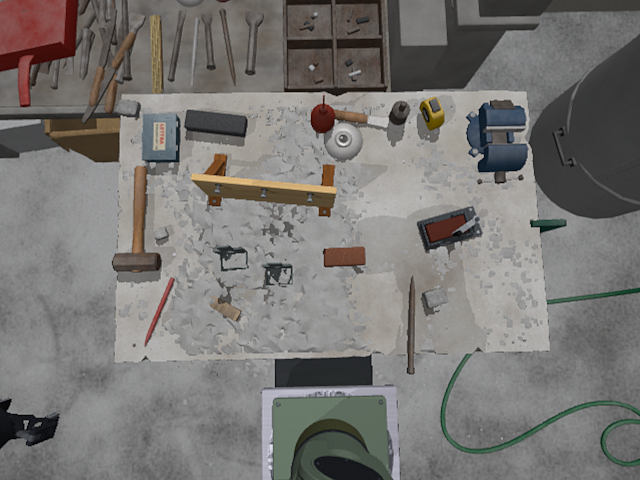

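The side view shows two trays (about 290,230), the board (350,220), the new stone (326,287) and the holder (400,350). The top view has the trays at (233,258) and (278,273), the stone at (344,257), the holder at (450,228) and the board at (264,190). I'll enlarge these for precise pixels.

```bash
python3 - <<'E'
import cv2,numpy as np
t=cv2.imread("pics/top0.png");s=cv2.imread("pics/side0.png")
def c(i,x,y,w,h,k):
    o=cv2.resize(i[y:y+h,x:x+w],None,fx=k,fy=k,interpolation=cv2.INTER_CUBIC)
    for a in range((x+9)//10*10,x+w,10): cv2.line(o,((a-x)*k,0),((a-x)*k,4 if a%50 else 12),(0,0,255),1)
    for a in range((y+9)//10*10,y+h,10): cv2.line(o,(0,(a-y)*k),(4 if a%50 else 12,(a-y)*k),(0,0,255),1)
    return o
A=c(t,185,150,200,150,4); cv2.imwrite("pics/c1.png",A)
B=np.hstack([c(t,410,195,80,60,5),c(s,360,315,80,60,5)])
C=c(s,270,165,160,60,5)
D=c(s,270,225,160,0+60,5)
cv2.imwrite("pics/c2.png",B)
cv2.imwrite("pics/c3.png",np.vstack([C,D]))
E
```

```text
(no output)
```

View pics/c1.png

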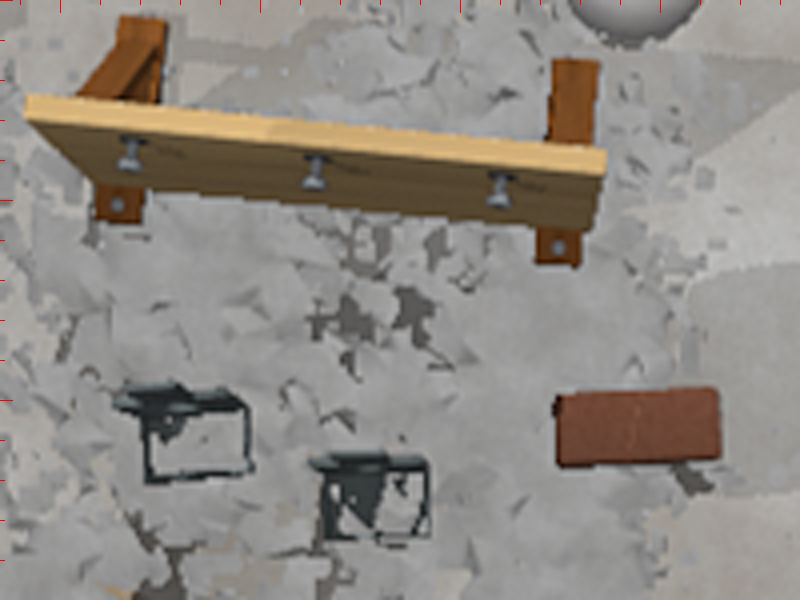

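View pics/c2.png

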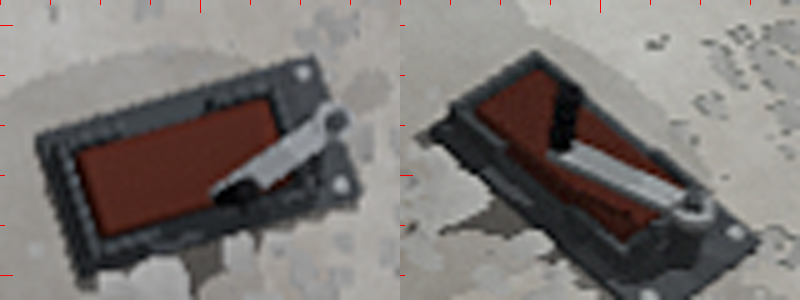

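View pics/c3.png

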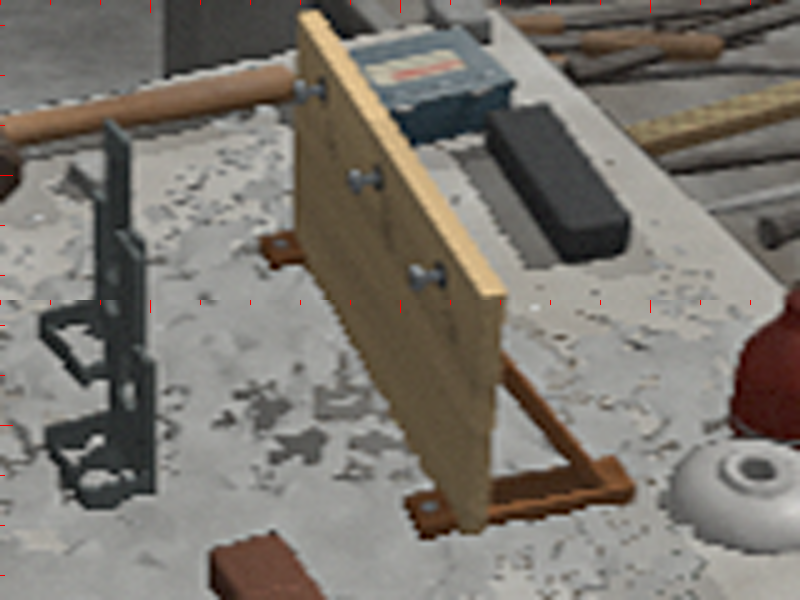

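```bash
cat > h.py <<'E'
from bench import ctrl
import cv2,numpy as np
from scipy.spatial.transform import Rotation as Ro
np.set_printoptions(precision=4,suppress=True)
M={n:ctrl.camera_model(n) for n in("side","top")}
def ray(n,p):
    m=M[n];f=240/np.tan(np.radians(m["vfov"]/2))
    d=m["T"][:3,:3]@np.array([(p[0]-m["cx"])/f,(p[1]-m["cy"])/f,1]);return m["T"][:3,3],d/np.linalg.norm(d)
def plane(n,p,z):
    o,d=ray(n,p);return (o+d*(z-o[2])/d[2])[:2]
def tri(pt,ps):
    A=0;b=0;R=[ray("top",pt),ray("side",ps)]
    for o,d in R:
        P=np.eye(3)-np.outer(d,d);A=A+P;b=b+P@o
    x=np.linalg.solve(A,b);return x,sum(np.linalg.norm(np.cross(x-o,d)) for o,d in R)
def proj(n,X):
    m=M[n];f=240/np.tan(np.radians(m["vfov"]/2));c=m["T"][:3,:3].T@(np.array(X)-m["T"][:3,3]);return c[:2]/c[2]*f+[m["cx"],m["cy"]]
def go(pos,yaw=None):
    "tool-axis steps from the measured pose to a target TCP (tool down)"
    s=ctrl.read_state();R=Ro.from_euler("xyz",s["orientation"]);d=R.inv().apply(np.array(pos)-s["tool_pos"])
    y=yaw if yaw is not None else s["orientation"][2]
    r=(R.inv()*Ro.from_euler("xyz",[np.pi,0,y])).as_rotvec()
    print("t",s["time"],"lin",d,"dr",r,"force",s["contact_force"],"open",s["opening"])
def red(im,box):
    x,y,w,h=box;hsv=cv2.cvtColor(im[y:y+h,x:x+w],cv2.COLOR_BGR2HSV)
    m=cv2.inRange(hsv,(0,90,40),(12,255,255));c=max(cv2.findContours(m,0,2)[0],key=cv2.contourArea)
    return m,c+[x,y]
E
python3 - <<'E'
from h import *
t=cv2.imread("pics/top0.png");s=cv2.imread("pics/side0.png")
q=lambda k,o,p:(np.array(p)+.5)/k-.5+o
T=lambda *p:q(4,(185,150),p); S=lambda *p:q(5,(270,165),p)
H=lambda *p:q(5,(410,195),p); HS=lambda *p:q(5,(360,315),(p[0]-400,p[1]))
print("stone");m,c=red(t,(300,230,90,50));r=cv2.minAreaRect(c);b=np.array([plane("top",p,.026) for p in cv2.boxPoints(r)]);print(b,b.mean(0),[np.linalg.norm(b[i]-b[i-1]) for i in(1,2)])
print("worn");m,c=red(t,(405,190,90,70));r=cv2.minAreaRect(c);b=np.array([plane("top",p,.021) for p in cv2.boxPoints(r)]);print(b,b.mean(0),[np.linalg.norm(b[i]-b[i-1]) for i in(1,2)])
print("screwheads",[tri(T(*a),S(*b)) for a,b in (((130,168),(300,90)),((313,185),(355,180)),((497,202),(417,276)))])
print("screwbase",[tri(T(*a),S(*b)) for a,b in (((131,142),(318,92)),((316,160),(376,178)),((500,180),(438,272)))])
print("board top LF,LB,RF,RB");[print(tri(T(*a),S(*b)),plane("top",T(*a),.168)) for a,b in (((27,120),(300,14)),((27,96),(320,12)),((605,175),(482,297)),((607,150),(505,294)))]
print("trayA tab L,R",[plane("top",T(*a),.155) for a in((113,395),(180,395))]); print("trayA tri",tri(T(113,402),S(107,122)),tri(T(182,397),S(130,133)))
print("trayB tab",tri(T(310,463),S(116,232)),tri(T(378,460),S(142,244)))
print("holder base",[plane("top",H(*p),.006) for p in((38,135),(315,57),(360,200),(85,287))])
print("pivot",tri(H(333,122),HS(693,200)),"knobtop",tri(H(225,190),HS(572,92)))
E
```

```text
stone
[[ 0.48    0.0069]
 [ 0.4822 -0.0911]
 [ 0.4389 -0.0915]
 [ 0.4368  0.0061]] [ 0.4595 -0.0424] [np.float64(0.09801290111586891), np.float64(0.043282567646098974)]
worn
[[ 0.5324 -0.2416]
 [ 0.5579 -0.3347]
 [ 0.5151 -0.3445]
 [ 0.4899 -0.2519]] [ 0.5238 -0.2932] [np.float64(0.09650792962406426), np.float64(0.043928273501276066)]
screwheads [(array([0.5943, 0.2351, 0.1465]), np.float64(0.002115635181672474)), (array([0.5832, 0.1369, 0.1443]), np.float64(0.002403739251496141)), (array([0.5719, 0.0377, 0.1451]), np.float64(0.002001930038336527))]
screwbase [(array([0.6083, 0.2361, 0.1416]), np.float64(0.005136046340318749)), (array([0.5966, 0.1355, 0.1434]), np.float64(0.003779747159401505)), (array([0.5837, 0.0359, 0.1458]), np.float64(0.002261603105188844))]
board top LF,LB,RF,RB
(array([0.6168, 0.2855, 0.1667]), np.float64(0.0017791955825790585)) [0.6173 0.2848]
(array([0.6304, 0.2861, 0.1649]), np.float64(0.0016156221134385937)) [0.6303 0.285 ]
(array([ 0.58  , -0.0195,  0.1667]), np.float64(0.0035611466947424526)) [ 0.5814 -0.02  ]
(array([ 0.5933, -0.0208,  0.1659]), np.float64(0.0043811129578641556)) [ 0.5949 -0.0215]
trayA tab L,R [array([0.4715, 0.2413]), array([0.4708, 0.2061])]
trayA tri (array([0.4707, 0.2417, 0.1493]), np.float64(0.004723942704466971)) (array([0.4704, 0.2029, 0.1641]), np.float64(0.0033314584419979866))
trayB tab (array([0.4359, 0.1383, 0.146 ]), np.float64(0.003609387377244037)) (array([0.436 , 0.1012, 0.1612]), np.float64(0.004218800040408333))
holder base [array([ 0.5429, -0.2265]), array([ 0.5789, -0.365 ]), array([ 0.5075, -0.3825]), array([ 0.4676, -0.2457])]
pivot (array([ 0.5397, -0.358 ,  0.043 ]), np.float64(0.0015260595870592642)) knobtop (array([ 0.5073, -0.2984,  0.0667]), np.float64(0.0030055638555939778))
```

```bash
python3 - <<'E'
from h import *
q=lambda k,o,p:(np.array(p)+.5)/k-.5+o
T=lambda *p:q(4,(185,150),p)
for n,e in(("A",((148,480),(253,468))),("B",((325,540),(430,538)))):
    a,b=[plane("top",T(*p),.01) for p in e];d=a-b;print(n,a,b,"mid",(a+b)/2,"yaw",np.arctan2(-d[0],d[1]),np.linalg.norm(d))
t=cv2.imread("pics/top0.png")
for n,X in(("A",(.4705,.223,.155)),("B",(.436,.12,.155))): print(n,proj("top",X),proj("side",X))
go((.4705,.223,.25),1.57+.08)
go((.4705,.223,.121),1.57+.08)
E
```

```text
A [0.4351 0.2511] [0.441 0.188] mid [0.438  0.2195] yaw 0.09297651529896533 0.06338167823792813
B [0.3969 0.145 ] [0.3968 0.0821] mid [0.3969 0.1135] yaw -0.002349673334935001 0.0629097606451472
A [221.5763 248.6894] [292.4805 190.5089]
B [270.6981 264.0387] [294.6276 211.7404]
t 0.1 lin [-0.3837 -0.2228 -0.0189] dr [-0.0008  0.0006  1.1918] force [ 0.189   0.2538 -0.3349] open 0.08565982664180836
t 0.1 lin [-0.3837 -0.2227  0.1101] dr [-0.0008  0.0006  1.1918] force [ 0.189   0.2538 -0.3349] open 0.08565982664180836
```

>>> {"op": "drive_tool", "data": {
  "targets": [
    {"linear":[0,0,-0.003],"dr":[0,0,0.17],"gripper":1},
    {"linear":[0,0,-0.003],"dr":[0,0,0.17],"gripper":1},
    {"linear":[0,0,-0.003],"dr":[0,0,0.17],"gripper":1},
    {"linear":[0,0,-0.003],"dr":[0,0,0.17],"gripper":1},
    {"linear":[0,0,-0.003],"dr":[0,0,0.17],"gripper":1},
    {"linear":[0,0,-0.003],"dr":[0,0,0.17],"gripper":1},
    {"linear":[0,0,-0.001],"dr":[0,0,0.17],"gripper":1},
    {"linear":[0,0,0],"dr":[0,0,0],"gripper":1}
  ],
  "force": 40
}}

```text
time: 1.1
tool_pos: [0.1696, 0.5493, 0.25]
orientation: [3.141, 0.001, 1.653]
contact_force: [-0.7, -0.2, -0.7]
opening: 0.0853
gripper_force: 0.0
```

>>> {"op": "drive_tool", "data": {
  "targets": [
    {"linear":[-0.042,0.034,0],"dr":[0,0,0],"gripper":1},
    {"linear":[-0.042,0.034,0],"dr":[0,0,0],"gripper":1},
    {"linear":[-0.042,0.034,0],"dr":[0,0,0],"gripper":1},
    {"linear":[-0.042,0.034,0],"dr":[0,0,0],"gripper":1},
    {"linear":[-0.042,0.034,0],"dr":[0,0,0],"gripper":1},
    {"linear":[-0.042,0.034,0],"dr":[0,0,0],"gripper":1},
    {"linear":[-0.042,0.034,0],"dr":[0,0,0],"gripper":1},
    {"linear":[-0.042,0.034,0],"dr":[0,0,0],"gripper":1}
  ]
}}

```text
time: 2.1
tool_pos: [0.4691, 0.235, 0.2502]
orientation: [-3.142, -0.0, 1.657]
contact_force: [0.5, 1.3, -0.7]
opening: 0.0857
gripper_force: 0.0
```

```bash
python3 -c "
from h import *
go((.474,.223,.121),1.57+.09)"
```

```text
t 2.1 lin [-0.0124  0.0038  0.1292] dr [-0.0001 -0.     -0.0031] force [ 0.5283  1.3172 -0.7353] open 0.08573383152819401
```

>>> {"op": "drive_tool", "data": {
  "targets": [
    {"linear":[-0.012,0.004,0],"dr":[0,0,0],"gripper":1},
    {"linear":[0,0,0.03],"dr":[0,0,0],"gripper":1},
    {"linear":[0,0,0.035],"dr":[0,0,0],"gripper":1},
    {"linear":[0,0,0.035],"dr":[0,0,0],"gripper":1},
    {"linear":[0,0,0.029],"dr":[0,0,0],"gripper":1},
    {"linear":[0,0,0],"dr":[0,0,0],"gripper":1},
    {"linear":[0,0,0],"dr":[0,0,0],"gripper":1},
    {"linear":[0,0,0],"dr":[0,0,0],"gripper":0.3}
  ]
}}

```text
time: 3.1
tool_pos: [0.4734, 0.2251, 0.1224]
orientation: [3.14, -0.001, 1.653]
contact_force: [-0.2, 1.0, 0.1]
opening: 0.07
gripper_force: 0.0
```

```bash
python3 -c "
from h import *
go((.474,.223,.121),1.57+.09)
c=lambda n,x,y,w,h,k:cv2.resize(ctrl.snapshot(n)[y:y+h,x:x+w,::-1],(w*k,h*k),interpolation=2)
cv2.imwrite('pics/g1.png',np.hstack([c('top',190,210,130,100,3),c('side',250,150,130,100,3)]))"
```

```text
t 3.1 lin [-0.0022  0.0004  0.0014] dr [ 0.0014 -0.0006 -0.0072] force [-0.1653  0.9993  0.0912] open 0.07001604362958591
```

View pics/g1.png

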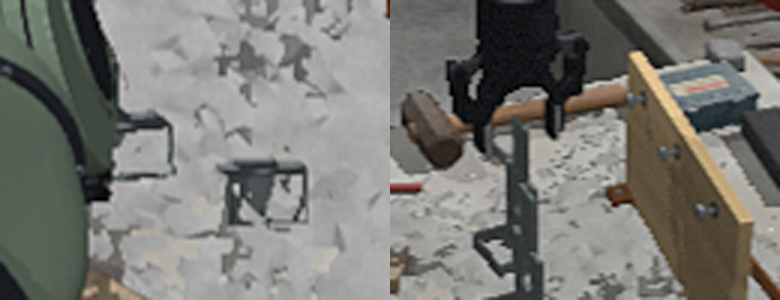

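The picture shows the fingers on either side of tray A's tab (side crop: tab at 518,135, fingers at 487 and 557). I'll close on it and lift.

>>> {"op": "drive_tool", "data": {
  "targets": [
    {"linear":[-0.001,0,0.001],"dr":[0,0,0],"gripper":-1},
    {"linear":[0,0,0],"dr":[0,0,0],"gripper":-1},
    {"linear":[0,0,0],"dr":[0,0,0],"gripper":-1},
    {"linear":[0,0,0],"dr":[0,0,0],"gripper":-1},
    {"linear":[0,0,0],"dr":[0,0,0],"gripper":-1},
    {"linear":[0,0,0],"dr":[0,0,0],"gripper":-1},
    {"linear":[0,0,0],"dr":[0,0,0],"gripper":-1},
    {"linear":[0,0,0],"dr":[0,0,0],"gripper":-1}
  ],
  "force": 60
}}

```text
time: 4.2
tool_pos: [0.4731, 0.2238, 0.1203]
orientation: [-3.142, 0.0, 1.652]
contact_force: [0.3, -0.0, -2.1]
opening: 0.0044
gripper_force: 60.1
```

```bash
python3 -c "
from h import *
y=-.117
bx=np.array([np.cos(y),np.sin(y)]);by=np.array([-np.sin(y),np.cos(y)])
go((.474,.223,.21),1.57+.0)
for s in ((.604,.234),(.5925,.1347)):
  # TCP: plate 30 mm in front of shank point; hole (55) at z .145 -> tab grasp z=.145+85mm, TCP 19 below
  p=np.array(s)-.05*bx; go((*p,.145+.085-.019),1.5708+y)"
```

```text
t 4.2 lin [-0.0009  0.0008 -0.0897] dr [-0.      0.0001  0.0818] force [ 0.2805 -0.0447 -2.1213] open 0.00441827625152415
t 4.2 lin [ 0.0094  0.0822 -0.0907] dr [-0.      0.0001  0.198 ] force [ 0.2805 -0.0447 -2.1213] open 0.00441827625152415
t 4.2 lin [-0.0886  0.0627 -0.0907] dr [-0.      0.0001  0.198 ] force [ 0.2805 -0.0447 -2.1213] open 0.00441827625152415
```

>>> {"op": "drive_tool", "data": {
  "targets": [
    {"linear":[0,0,-0.02],"dr":[0,0,0],"gripper":-1},
    {"linear":[0,0,-0.03],"dr":[0,0,0],"gripper":-1},
    {"linear":[0,0,-0.04],"dr":[0,0,0],"gripper":-1},
    {"linear":[0,0,0],"dr":[0,0,0.1],"gripper":-1},
    {"linear":[0,0,0],"dr":[0,0,0.098],"gripper":-1},
    {"linear":[0,0.02,0],"dr":[0,0,0],"gripper":-1},
    {"linear":[0,0.03,0],"dr":[0,0,0],"gripper":-1},
    {"linear":[0,0,0],"dr":[0,0,0],"gripper":-1}
  ]
}}

```text
time: 5.2
tool_pos: [0.524, 0.2172, 0.2099]
orientation: [3.141, 0.001, 1.452]
contact_force: [0.1, 0.5, -1.7]
opening: 0.0041
gripper_force: 60.1
```

```bash
python3 -c "
from h import *
y=-.117
bx=np.array([np.cos(y),np.sin(y)])
p=np.array((.604,.234))-.03*bx; go((*p,.2103),1.5708+y)
c=lambda n,x,y,w,h,k:cv2.resize(ctrl.snapshot(n)[y:y+h,x:x+w,::-1],(w*k,h*k),interpolation=2)
cv2.imwrite('pics/g2.png',np.hstack([c('top',170,170,80,120,5),c('side',280,130,80,120,5)]))"
```

```text
t 5.2 lin [ 0.0261  0.0475 -0.0004] dr [ 0.0005  0.0006 -0.0013] force [ 0.114   0.4821 -1.6737] open 0.004056668533016149
```

View pics/g2.png

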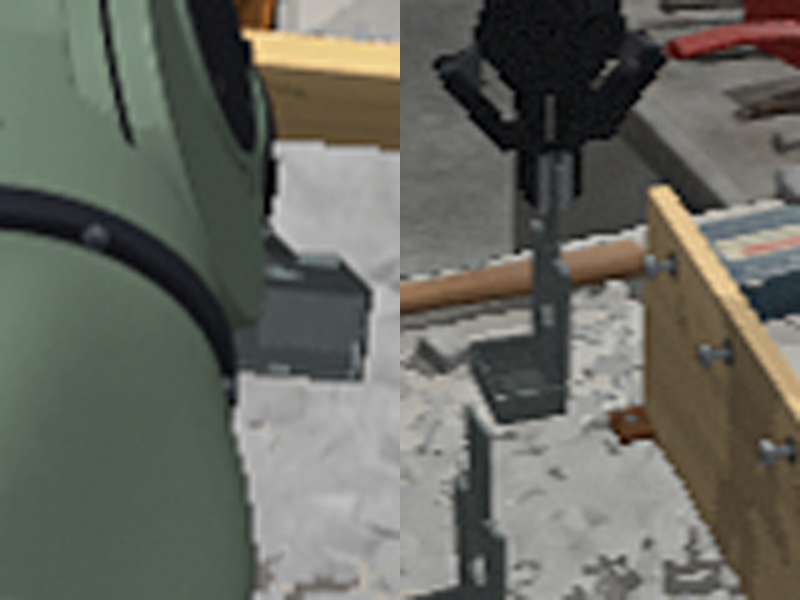

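```bash
python3 -c "
from h import *
R=Ro.from_euler('z',-.117).as_matrix()[:2,:2]
s=ctrl.read_state()['tool_pos'][:2]
for p,z in(((345,260),.186),((370,290),.11),((362,378),.11)):
  w=plane('top',(np.array(p)+.5)/5-.5+170,z); print(w,'rel tool, board axes',R.T@(w-s))
# side view: hole centre predicted if tool y-centred, and screw head for check
h=s.copy()
for dy in(-.004,0,.004): print((proj('side',(*(h+R@[0,dy]),.145))-[280,130])*5)
print((proj('side',(.587,.236,.145))-[280,130])*5)
"
```

```text
[0.5224 0.1822] rel tool, board axes [ 0.0042 -0.0354]
[0.5212 0.1833] rel tool, board axes [ 0.0029 -0.0346]
[0.482  0.1869] rel tool, board axes [-0.0364 -0.0356]
[151.3601 307.0188]
[149.4057 303.5049]
[147.4592 300.0052]
[237.9289 266.5634]
```

>>> {"op": "drive_tool", "data": {
  "targets": [
    {"linear":[0.015,0.012,0],"dr":[0,0,0],"gripper":-1},
    {"linear":[0.014,0.015,0],"dr":[0,0,0],"gripper":-1},
    {"linear":[0,0.02,0],"dr":[0,0,0],"gripper":-1},
    {"linear":[0,0,0],"dr":[0,0,0],"gripper":-1},
    {"linear":[0,0,0],"dr":[0,0,0],"gripper":-1},
    {"linear":[0,0,0],"dr":[0,0,0],"gripper":-1},
    {"linear":[0,0,0],"dr":[0,0,0],"gripper":-1},
    {"linear":[0,0,0],"dr":[0,0,0],"gripper":-1}
  ]
}}

```text
time: 6.3
tool_pos: [0.5727, 0.2413, 0.2104]
orientation: [3.142, 0.0, 1.454]
contact_force: [-0.2, 0.1, -1.6]
opening: 0.0043
gripper_force: 60.0
```

```bash
python3 -c "
from h import *
c=lambda n,x,y,w,h,k:cv2.resize(ctrl.snapshot(n)[y:y+h,x:x+w,::-1],(w*k,h*k),interpolation=2)
cv2.imwrite('pics/g3.png',np.hstack([c('top',190,170,50,75,8),c('side',305,145,50,75,8)]))"
```

```text
(no output)
```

View pics/g3.png

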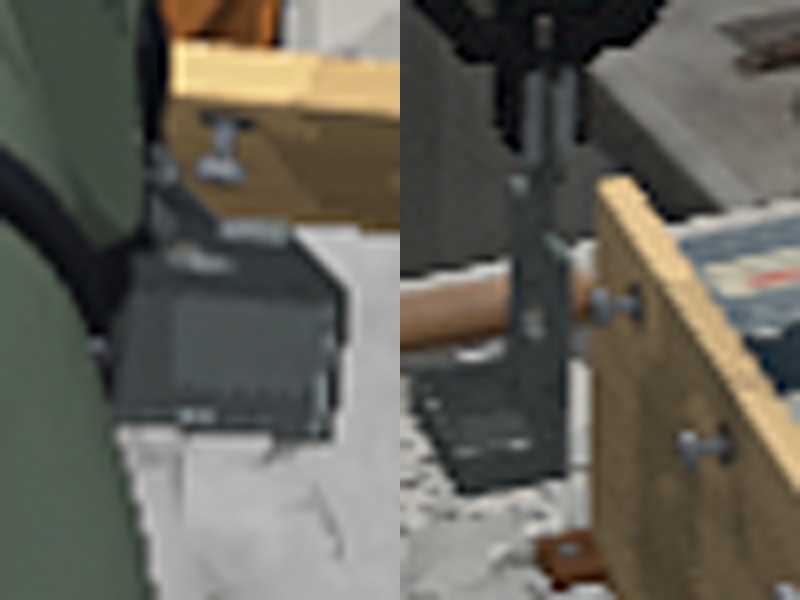

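```bash
python3 -c "
from h import *
R=Ro.from_euler('z',-.117).as_matrix()[:2,:2]
s=ctrl.read_state()['tool_pos'][:2]
T=lambda p,z:R.T@(plane('top',(np.array(p)+.5)/8-.5+[190,170],z)-s)
for p,z in(((112,414),.10),((330,438),.10),((345,292),.11),((290,230),.186),((222,162),.145)): print(T(p,z))
S=lambda p:(np.array(p)+.5)/8-.5+[305,145]
print('head',[ (tri((np.array(a)+.5)/8-.5+[190,170],S(b))) for a,b in(((221,168),(199,306)),)])
print('hole seen front', [ (proj('side',(*(s+R@[-.0025,d]),.145+.0))-[305,145])*8 for d in(-.006,-.003,0)])
"
```

```text
[-0.0377  0.0288]
[-0.0386 -0.0327]
[ 0.0013 -0.0339]
[ 0.0027 -0.0326]
[ 0.0274 -0.0035]
head [(array([0.5955, 0.2356, 0.1454]), np.float64(0.004884218783562186))]
hole seen front [array([138.2364, 316.2939]), array([135.7963, 312.2434]), array([133.3635, 308.2049])]
```

>>> {"op": "drive_tool", "data": {
  "targets": [
    {"linear":[-0.001,0.005,0],"dr":[0,0,0],"gripper":-1},
    {"linear":[0,0.005,0],"dr":[0,0,0],"gripper":-1},
    {"linear":[0,0.005,0],"dr":[0,0,0],"gripper":-1},
    {"linear":[0,0.004,0],"dr":[0,0,0],"gripper":-1},
    {"linear":[0,0.003,0],"dr":[0,0,0],"gripper":-1},
    {"linear":[0,0,0],"dr":[0,0,0],"gripper":-1},
    {"linear":[0,0,0],"dr":[0,0,0],"gripper":-1},
    {"linear":[0,0,0],"dr":[0,0,0],"gripper":-1}
  ]
}}

```text
time: 7.4
tool_pos: [0.5945, 0.2378, 0.2104]
orientation: [-3.142, 0.0, 1.454]
contact_force: [-0.1, 0.7, -2.8]
opening: 0.0042
gripper_force: 60.1
```

>>> {"op": "drive_tool", "data": {
  "targets": [
    {"linear":[0,0.004,0],"dr":[0,0,0],"gripper":-1},
    {"linear":[0,0.004,0],"dr":[0,0,0],"gripper":-1},
    {"linear":[0,0,0],"dr":[0,0,0],"gripper":-1},
    {"linear":[0,0,0.003],"dr":[0,0,0],"gripper":-1},
    {"linear":[0,0,0.003],"dr":[0,0,0],"gripper":-1},
    {"linear":[0,0,0],"dr":[0,0,0],"gripper":-1},
    {"linear":[0,0,0],"dr":[0,0,0],"gripper":-1},
    {"linear":[0,0,0],"dr":[0,0,0],"gripper":-1}
  ]
}}

```text
time: 8.4
tool_pos: [0.6026, 0.2368, 0.2043]
orientation: [3.142, 0.0, 1.454]
contact_force: [-0.3, 0.5, -1.7]
opening: 0.0042
gripper_force: 60.1
```

```bash
python3 -c "
from h import *
c=lambda n,x,y,w,h,k:cv2.resize(ctrl.snapshot(n)[y:y+h,x:x+w,::-1],(w*k,h*k),interpolation=2)
cv2.imwrite('pics/g4.png',np.hstack([c('top',190,160,50,75,8),c('side',315,145,50,75,8)]))"
```

```text
(no output)
```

View pics/g4.png

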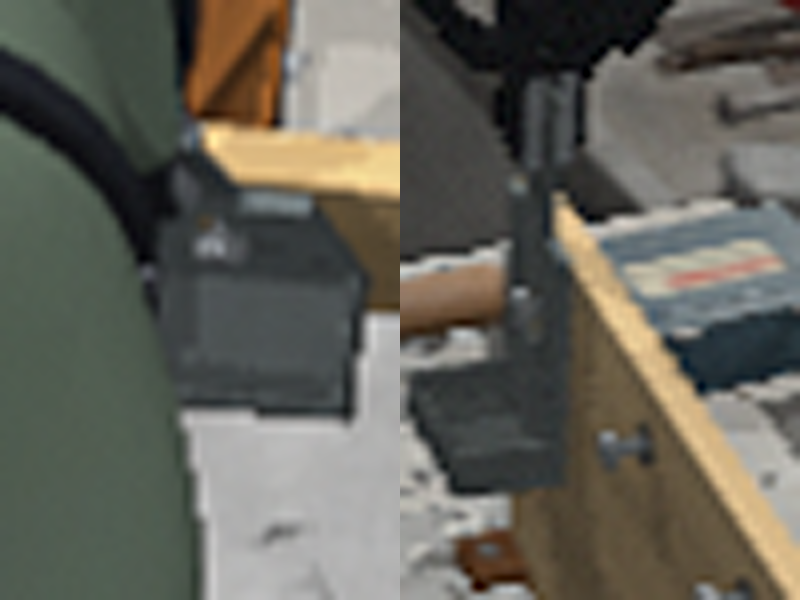

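The screw head now shows in front of the plate in both views (top 212,240; side 520,298), so it has passed through the keyhole. Next I slide the tray down.

>>> {"op": "drive_tool", "data": {
  "targets": [
    {"linear":[0,0,0.004],"dr":[0,0,0],"gripper":-1},
    {"linear":[0,0,0.004],"dr":[0,0,0],"gripper":-1},
    {"linear":[0,0,0.004],"dr":[0,0,0],"gripper":-1},
    {"linear":[0,0,0.003],"dr":[0,0,0],"gripper":-1},
    {"linear":[0,0,0],"dr":[0,0,0],"gripper":-1},
    {"linear":[0,0,0],"dr":[0,0,0],"gripper":-1},
    {"linear":[0,0,0],"dr":[0,0,0],"gripper":-1},
    {"linear":[0,0,0],"dr":[0,0,0],"gripper":-1}
  ]
}}

```text
time: 9.5
tool_pos: [0.6024, 0.2365, 0.1891]
orientation: [-3.141, 0.001, 1.454]
contact_force: [-0.2, -5.8, -5.2]
opening: 0.0043
gripper_force: 59.6
```

>>> {"op": "drive_tool", "data": {
  "targets": [
    {"linear":[-0.0015,0,0],"dr":[0,0,0],"gripper":-1},
    {"linear":[0,0,0.001],"dr":[0,0,0],"gripper":-1},
    {"linear":[0,0,0.001],"dr":[0,0,0],"gripper":-1},
    {"linear":[0,0,0],"dr":[0,0,0],"gripper":-1},
    {"linear":[0,0,0],"dr":[0,0,0],"gripper":-1},
    {"linear":[0,0,0],"dr":[0,0,0],"gripper":-1},
    {"linear":[0,0,0],"dr":[0,0,0],"gripper":-1},
    {"linear":[0,0,0],"dr":[0,0,0],"gripper":-1}
  ]
}}

```text
time: 10.5
tool_pos: [0.6025, 0.2357, 0.1878]
orientation: [3.141, -0.001, 1.454]
contact_force: [-1.2, 0.6, 5.2]
opening: 0.0044
gripper_force: 61.4
```

>>> {"op": "drive_tool", "data": {
  "targets": [
    {"linear":[0,0,0],"dr":[0,0,0],"gripper":0.1},
    {"linear":[0,0,0],"dr":[0,0,0],"gripper":0.1},
    {"linear":[0,0,0],"dr":[0,0,0],"gripper":0.1},
    {"linear":[0,0,-0.01],"dr":[0,0,0],"gripper":0.1},
    {"linear":[0,0,-0.025],"dr":[0,0,0],"gripper":0.1},
    {"linear":[0,0,-0.035],"dr":[0,0,0],"gripper":0.1},
    {"linear":[0,-0.04,0],"dr":[0,0,0],"gripper":1},
    {"linear":[0.05,-0.02,0],"dr":[0,0,0],"gripper":1}
  ]
}}

```text
time: 11.5
tool_pos: [0.5475, 0.2895, 0.2586]
orientation: [-3.141, 0.001, 1.449]
contact_force: [1.9, 1.9, 1.2]
opening: 0.0807
gripper_force: 0.0
```

```bash
python3 -c "
from h import *
go((.438,.117,.121),1.5708)
c=lambda n,x,y,w,h,k:cv2.resize(ctrl.snapshot(n)[y:y+h,x:x+w,::-1],(w*k,h*k),interpolation=2)
cv2.imwrite('pics/g5.png',np.hstack([c('top',250,255,50,36,8),c('side',280,165,60,100,6)[:288,:]]) if 0 else np.hstack([c('top',240,230,60,75,7),c('side',280,160,60,75,6)[:,:].copy() if 0 else c('side',285,150,50,75,7)]))"
```

```text
t 11.5 lin [-0.1843 -0.0876  0.1379] dr [-0.0006  0.0014 -0.1219] force [1.8673 1.8611 1.2164] open 0.08067688545835898
```

View pics/g5.png

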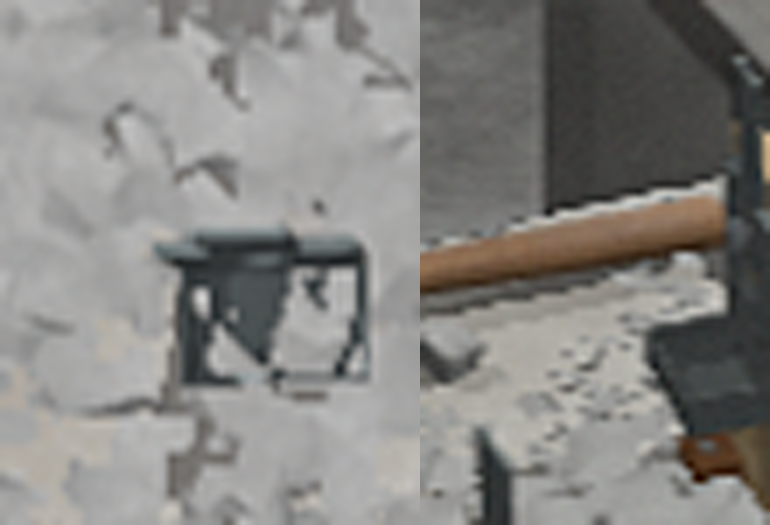

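```bash
python3 -c "
from h import *
P=lambda p,z:plane('top',(np.array(p)+.5)/7-.5+[240,230],z)
print(P((155,248),.096),P((367,245),.096)); print(P((193,240),.155),P((298,240),.155)); print(P((180,382),.01),P((368,382),.01))
go((.4365,.1165,.121),1.5708)"
```

```text
[0.4384 0.1453] [0.4379 0.0779]
[0.4365 0.1274] [0.4359 0.096 ]
[0.3981 0.1464] [0.3967 0.0821]
t 11.6 lin [-0.1925 -0.0889  0.1363] dr [-0.0011 -0.0031 -0.1107] force [ 1.0332 -0.0782 -1.0559] open 0.08537144197417851
```

>>> {"op": "drive_tool", "data": {
  "targets": [
    {"linear":[-0.04,-0.018,0],"dr":[0,0,0],"gripper":1},
    {"linear":[-0.04,-0.018,0],"dr":[0,0,0],"gripper":1},
    {"linear":[-0.04,-0.018,0],"dr":[0,0,0],"gripper":1},
    {"linear":[-0.04,-0.018,0],"dr":[0,0,0],"gripper":1},
    {"linear":[-0.037,-0.017,0],"dr":[0,0,0],"gripper":1},
    {"linear":[0,0,0],"dr":[0,0,-0.111],"gripper":1},
    {"linear":[0,0,0],"dr":[0,0,0],"gripper":1},
    {"linear":[0,0,0],"dr":[0,0,0],"gripper":1}
  ]
}}

```text
time: 12.6
tool_pos: [0.4375, 0.107, 0.2574]
orientation: [3.141, -0.0, 1.563]
contact_force: [0.2, 0.9, 0.1]
opening: 0.0854
gripper_force: 0.0
```

```bash
python3 -c "
from h import *
go((.437,.112,.121),1.5708)"
```

```text
t 12.6 lin [ 0.005  -0.0006  0.1364] dr [ 0.0003 -0.     -0.008 ] force [0.2498 0.9032 0.1019] open 0.08539339910752107
```

>>> {"op": "drive_tool", "data": {
  "targets": [
    {"linear":[0.005,-0.001,0.02],"dr":[0,0,0],"gripper":1},
    {"linear":[0,0,0.04],"dr":[0,0,0],"gripper":1},
    {"linear":[0,0,0.04],"dr":[0,0,0],"gripper":1},
    {"linear":[0,0,0.037],"dr":[0,0,0],"gripper":1},
    {"linear":[0,0,0],"dr":[0,0,0],"gripper":1},
    {"linear":[0,0,0],"dr":[0,0,0],"gripper":-1},
    {"linear":[0,0,0],"dr":[0,0,0],"gripper":-1},
    {"linear":[0,0,0],"dr":[0,0,0],"gripper":-1}
  ],
  "force": 60
}}

```text
time: 13.6
tool_pos: [0.4366, 0.1119, 0.1211]
orientation: [3.14, -0.0, 1.565]
contact_force: [-0.5, 0.6, -0.6]
opening: 0.032
gripper_force: 0.0
```

>>> {"op": "drive_tool", "data": {
  "targets": [
    {"linear":[0,0,0],"dr":[0,0,0],"gripper":-1},
    {"linear":[0,0,0],"dr":[0,0,0],"gripper":-1},
    {"linear":[0,0,0],"dr":[0,0,0],"gripper":-1},
    {"linear":[0,0,0],"dr":[0,0,0],"gripper":-1},
    {"linear":[0,0,0],"dr":[0,0,0],"gripper":-1},
    {"linear":[0,0,0],"dr":[0,0,0],"gripper":-1},
    {"linear":[0,0,0],"dr":[0,0,0],"gripper":-1},
    {"linear":[0,0,0],"dr":[0,0,0],"gripper":-1}
  ]
}}

```text
time: 14.6
tool_pos: [0.4364, 0.1116, 0.1206]
orientation: [3.141, 0.0, 1.564]
contact_force: [-0.7, -0.7, 8.6]
opening: 0.004
gripper_force: 59.0
```

```bash
python3 -c "
from h import *
print(ctrl.read_state()['tool_pos'],ctrl.read_state()['gripper_force'])
y=-.117
bx=np.array([np.cos(y),np.sin(y)])
p=np.array((.5925,.1347))-.03*bx; go((*p,.211),1.5708+y)"
```

```text
[0.4364 0.1116 0.1206] 59.0143096446991
t 14.6 lin [ 0.0274  0.1262 -0.0903] dr [0.0005 0.     0.1107] force [-0.6577 -0.7373  8.6003] open 0.003959707208647116
```

>>> {"op": "drive_tool", "data": {
  "targets": [
    {"linear":[0,0,-0.02],"dr":[0,0,0],"gripper":-1},
    {"linear":[0,0,-0.03],"dr":[0,0,0],"gripper":-1},
    {"linear":[0,0,-0.04],"dr":[0,0,0.05],"gripper":-1},
    {"linear":[0,0,0],"dr":[0,0,0.061],"gripper":-1},
    {"linear":[0.011,0.03,0],"dr":[0,0,0],"gripper":-1},
    {"linear":[0.015,0.045,0],"dr":[0,0,0],"gripper":-1},
    {"linear":[0.015,0.043,0],"dr":[0,0,0],"gripper":-1},
    {"linear":[0,0,0],"dr":[0,0,0],"gripper":-1}
  ]
}}

```text
time: 15.6
tool_pos: [0.5598, 0.1389, 0.2094]
orientation: [3.141, 0.001, 1.454]
contact_force: [-1.2, -0.3, -2.4]
opening: 0.0041
gripper_force: 60.1
```

```bash
python3 -c "
from h import *
y=-.117
bx=np.array([np.cos(y),np.sin(y)])
p=np.array((.5925,.1347))-.03*bx; go((*p,.2103),1.5708+y)
c=lambda n,x,y,w,h,k:cv2.resize(ctrl.snapshot(n)[y:y+h,x:x+w,::-1],(w*k,h*k),interpolation=2)
cv2.imwrite('pics/g6.png',np.hstack([c('top',235,170,50,75,8),c('side',315,160,50,75,8)]))"
```

```text
t 15.6 lin [-0.0003  0.003  -0.0009] dr [0.0002 0.0005 0.0001] force [-1.2493 -0.2716 -2.3613] open 0.004058061555278049
```

View pics/g6.png

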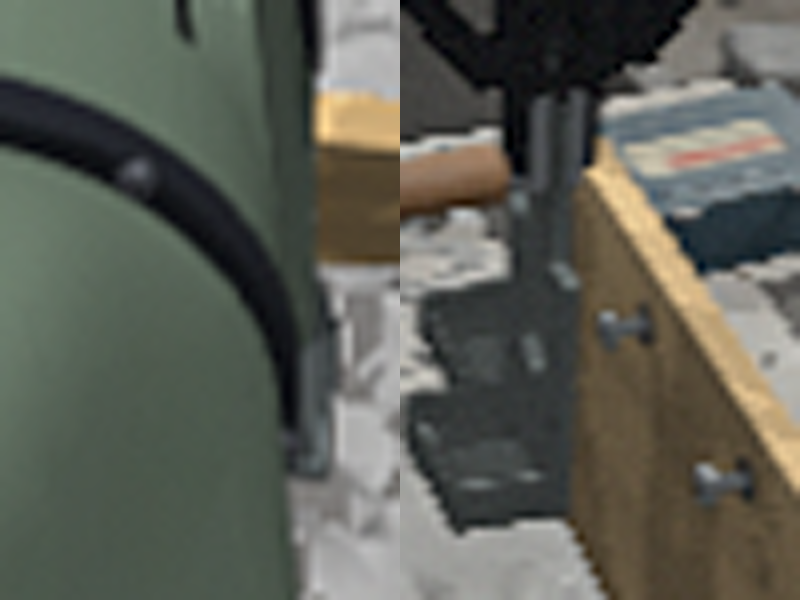

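```bash
python3 -c "
from h import *
R=Ro.from_euler('z',-.117).as_matrix()[:2,:2]
s=ctrl.read_state()['tool_pos'][:2]
T=lambda p,z:R.T@(plane('top',(np.array(p)+.5)/8-.5+[235,170],z)-s)
for p,z in(((327,473),.095),((335,335),.11)): print(T(p,z))
print('screw',R.T@(np.array([.5925,.1347])-s))
"
```

```text
[-0.0351 -0.0287]
[ 0.0016 -0.0282]
screw [0.035  0.0004]
```

>>> {"op": "drive_tool", "data": {
  "targets": [
    {"linear":[-0.0018,0.004,-0.001],"dr":[0,0,0],"gripper":-1},
    {"linear":[0,0.005,0],"dr":[0,0,0],"gripper":-1},
    {"linear":[0,0.005,0],"dr":[0,0,0],"gripper":-1},
    {"linear":[0,0.003,0],"dr":[0,0,0],"gripper":-1},
    {"linear":[0,0.003,0],"dr":[0,0,0],"gripper":-1},
    {"linear":[0,0.003,0],"dr":[0,0,0],"gripper":-1},
    {"linear":[0,0,0],"dr":[0,0,0],"gripper":-1},
    {"linear":[0,0,0],"dr":[0,0,0],"gripper":-1}
  ]
}}

```text
time: 16.7
tool_pos: [0.5808, 0.1342, 0.2113]
orientation: [-3.141, 0.0, 1.454]
contact_force: [-1.2, 0.5, -1.3]
opening: 0.0041
gripper_force: 60.1
```

>>> {"op": "drive_tool", "data": {
  "targets": [
    {"linear":[0,0.003,0],"dr":[0,0,0],"gripper":-1},
    {"linear":[0,0.003,0],"dr":[0,0,0],"gripper":-1},
    {"linear":[0,0.003,0],"dr":[0,0,0],"gripper":-1},
    {"linear":[0,0.002,0],"dr":[0,0,0],"gripper":-1},
    {"linear":[0,0,0],"dr":[0,0,0],"gripper":-1},
    {"linear":[0,0,0.003],"dr":[0,0,0],"gripper":-1},
    {"linear":[0,0,0.003],"dr":[0,0,0],"gripper":-1},
    {"linear":[0,0,0],"dr":[0,0,0],"gripper":-1}
  ]
}}

```text
time: 17.7
tool_pos: [0.5916, 0.1329, 0.205]
orientation: [-3.141, 0.0, 1.454]
contact_force: [0.2, 0.8, -1.9]
opening: 0.004
gripper_force: 60.1
```

>>> {"op": "drive_tool", "data": {
  "targets": [
    {"linear":[0,0,0.004],"dr":[0,0,0],"gripper":-1},
    {"linear":[0,0,0.003],"dr":[0,0,0],"gripper":-1},
    {"linear":[0,0,0],"dr":[0,0,0],"gripper":-1},
    {"linear":[0,0,0.003],"dr":[0,0,0],"gripper":-1},
    {"linear":[0,0,0],"dr":[0,0,0],"gripper":-1},
    {"linear":[0,0,0.002],"dr":[0,0,0],"gripper":-1},
    {"linear":[0,0,0],"dr":[0,0,0],"gripper":-1},
    {"linear":[0,0,0],"dr":[0,0,0],"gripper":-1}
  ]
}}

```text
time: 18.7
tool_pos: [0.5918, 0.1328, 0.1933]
orientation: [3.142, 0.0, 1.454]
contact_force: [0.1, -0.7, -1.9]
opening: 0.0045
gripper_force: 60.1
```

>>> {"op": "drive_tool", "data": {
  "targets": [
    {"linear":[0,0,0.003],"dr":[0,0,0],"gripper":-1},
    {"linear":[0,0,0],"dr":[0,0,0],"gripper":-1},
    {"linear":[0,0,0.001],"dr":[0,0,0],"gripper":-1},
    {"linear":[0,0,0],"dr":[0,0,0],"gripper":-1},
    {"linear":[0,0,0.001],"dr":[0,0,0],"gripper":-1},
    {"linear":[0,0,0],"dr":[0,0,0],"gripper":-1},
    {"linear":[0,0,0],"dr":[0,0,0],"gripper":-1},
    {"linear":[0,0,0],"dr":[0,0,0],"gripper":-1}
  ]
}}

```text
time: 19.7
tool_pos: [0.5919, 0.1329, 0.1884]
orientation: [3.141, 0.0, 1.454]
contact_force: [0.0, -0.5, 2.0]
opening: 0.0042
gripper_force: 60.9
```

>>> {"op": "drive_tool", "data": {
  "targets": [
    {"linear":[0,0,0.0005],"dr":[0,0,0],"gripper":-1},
    {"linear":[0,0,0],"dr":[0,0,0],"gripper":0.1},
    {"linear":[0,0,0],"dr":[0,0,0],"gripper":0.1},
    {"linear":[0,0,0],"dr":[0,0,0],"gripper":0.1},
    {"linear":[0,0,-0.02],"dr":[0,0,0],"gripper":0.1},
    {"linear":[0,0,-0.035],"dr":[0,0,0],"gripper":0.1},
    {"linear":[0,0,-0.035],"dr":[0,0,0],"gripper":0.1},
    {"linear":[-0.03,-0.03,0],"dr":[0,0,0],"gripper":0}
  ]
}}

```text
time: 20.7
tool_pos: [0.5599, 0.1075, 0.2793]
orientation: [3.137, -0.001, 1.456]
contact_force: [0.8, -0.7, -1.5]
opening: 0.0427
gripper_force: 0.0
```

```bash
python3 -c "
from h import *
go((.508,-.299,.14),1.5708+.267)
c=lambda n,x,y,w,h,k:cv2.resize(ctrl.snapshot(n)[y:y+h,x:x+w,::-1],(w*k,h*k),interpolation=2)
cv2.imwrite('pics/g7.png',np.hstack([c('top',320,170,160,120,3)[:,:],c('side',290,145,80,90,4)]))"
```

```text
t 20.7 lin [-0.4099 -0.0056  0.1388] dr [ 0.0044 -0.0005 -0.3819] force [ 0.769  -0.6654 -1.4853] open 0.04269079921825477
```

View pics/g7.png

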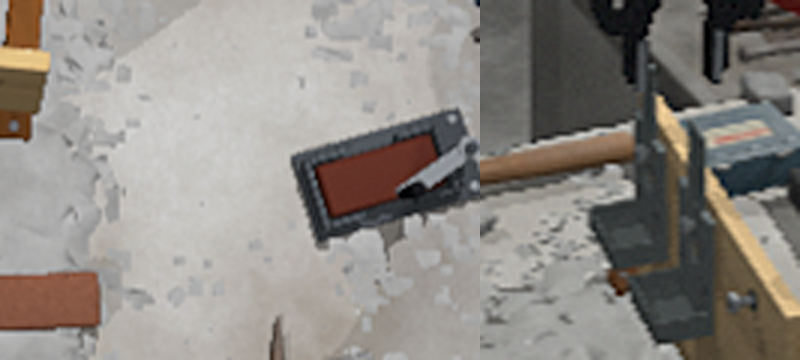

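Both trays hang on screws 0 and 1 (side crop, plates at 648,110 and 695,190). In the top crop the new stone ends at x≈100 and the lever is still as it was. Now the lever knob.

```bash
python3 - <<'E'
from h import *
piv=np.array([.5397,-.358]);yaw=.267
for q in(.2,.25,.3,.35,.4):
    k=piv+.065*np.array([-np.sin(q+yaw),np.cos(q+yaw)])
    f=lambda n,z,o:(proj(n,(*k,z))-o+.5)*5-.5
    print(q,k,"top",f("top",.077,[410,195]),f("top",.041,[410,195]),"side",f("side",.077,[360,315])+[400,0],f("side",.041,[360,315])+[400,0])
# dark blob in top view crop near the knob
t=ctrl.snapshot("top")[:,:,::-1];g=t.max(2)[224:240,445:466]
cv2.imwrite("pics/x.png",t)
for r in g: print(*("%3d"%v for v in r))
E
```

```text
0.2 [ 0.5104 -0.3   ] top [236.141  177.0635] [212.6525 187.7331] side [578.8483  77.0575] [570.7153 131.541 ]
0.25 [ 0.5076 -0.3015] top [239.8567 183.184 ] [216.2395 193.6574] side [575.0711  81.2537] [566.9938 135.7546]
0.3 [ 0.5048 -0.3032] top [243.8718 189.1285] [220.1164 199.4111] side [571.5965  85.6278] [563.569  140.1462]
0.35 [ 0.5021 -0.305 ] top [248.1765 194.8818] [224.2736 204.9796] side [568.4343  90.1706] [560.4504 144.7068]
0.4 [ 0.4995 -0.3069] top [252.7601 200.429 ] [228.7007 210.3486] side [565.5935  94.8725] [557.6471 149.4264]
102 102 102 101 101 101 100 102 101 101 100 101 102  98  90  87  86  80  90 130 140
101 101 101 101 101 102 100 100  99  98 100 100 101  96  86  84  87 101 137 170 159
101 100 100 100 101 102  99 100  99 100 100  99  97  90  79  89 121 141 161 157 154
100 101 102 101 101 100 100 100  99  99  97  99  92  82 101 142 161 159 156 155 153
101 101 102 100 101 101 101 100 100  99  98  95  92 111 148 172 159 155 153 153 155
102 101  99 100 100 100 100  99  99  99  91 103 148 152 150 149 160 156 156 159 163
 99 100 100 100 100 100  99  99  96 101 113 143 152 116  87 102 143 164 165 159 123
 99 101 100 100  99  99  98  94 106 133 110 116  47  18  22  33  95 151 159 110  48
 99  99 100  99  98  99 105 111 123 126  50   0  13  28  26  20  40  92 100  35  35
 99  99  99 100  98 100 103 109  92   0   0   8  16  29  30  24  28  41  33  32  43
100  97  98 100 100 103  98  69  10   2   6   7  11  20  20  19  26  44  47  44  48
 99 101 102 100  95  92  88  65   3   4   6   6   5  15  23  36  41  50  50  47  42
 98  93  91  83  74  60  55  49  41  34  38  43  36  26  38  52  43  45  46  47  42
 80  68  57  52  50  46  51  57  61  57  60  57  48  32  38  46  44  43  45  48  48
 48  49  49  52  61  62  61  59  60  61  57  47  47  41  45  47  49  47  47  47  44
 53  61  60  59  58  58  58  58  58  58  56  47  47  47  46  46  44  45  48  52  64
```

>>> {"op": "drive_tool", "data": {
  "targets": [
    {"linear":[-0.059,-0.001,0],"dr":[0,0,0],"gripper":0},
    {"linear":[-0.059,-0.001,0],"dr":[0,0,0],"gripper":0},
    {"linear":[-0.059,-0.001,0],"dr":[0,0,0],"gripper":0},
    {"linear":[-0.059,-0.001,0],"dr":[0,0,0],"gripper":0},
    {"linear":[-0.059,-0.001,0.02],"dr":[0,0,0],"gripper":0},
    {"linear":[-0.059,-0.001,0.02],"dr":[0,0,0],"gripper":0},
    {"linear":[-0.059,-0.001,0.02],"dr":[0,0,0],"gripper":0},
    {"linear":[0,0,0.02],"dr":[0,0,0],"gripper":0}
  ]
}}

```text
time: 21.85
tool_pos: [0.502, -0.3073, 0.1966]
orientation: [-3.141, 0.002, 1.448]
contact_force: [0.6, 1.0, -0.1]
opening: 0.0428
gripper_force: 0.0
```

>>> {"op": "drive_tool", "data": {
  "targets": [
    {"linear":[0,0,0.02],"dr":[0,0,-0.17],"gripper":0},
    {"linear":[0,0,0.02],"dr":[0,0,-0.17],"gripper":0},
    {"linear":[0,0,0.02],"dr":[0,0,-0.042],"gripper":0},
    {"linear":[0,0,0],"dr":[0,0,0],"gripper":0},
    {"linear":[0,0,0],"dr":[0,0,0],"gripper":0},
    {"linear":[0,0,0],"dr":[0,0,0],"gripper":0},
    {"linear":[0,0,0],"dr":[0,0,0],"gripper":0},
    {"linear":[0,0,0],"dr":[0,0,0],"gripper":0}
  ],
  "force": 20
}}

```text
time: 22.85
tool_pos: [0.5034, -0.3028, 0.1381]
orientation: [3.141, 0.0, 1.836]
contact_force: [0.5, -0.9, 0.5]
opening: 0.0427
gripper_force: 0.0
```

```bash
python3 -c "
from h import *
go((.505,-.303,.047),1.838)"
```

```text
t 22.85 lin [-0.0006  0.0015  0.0911] dr [ 0.0001  0.0003 -0.0024] force [ 0.5068 -0.8807  0.5075] open 0.04266171679771273
```

>>> {"op": "drive_tool", "data": {
  "targets": [
    {"linear":[0,0.0015,0.03],"dr":[0,0,0],"gripper":0},
    {"linear":[0,0,0.03],"dr":[0,0,0],"gripper":0},
    {"linear":[0,0,0.02],"dr":[0,0,0],"gripper":0},
    {"linear":[0,0,0.011],"dr":[0,0,0],"gripper":0},
    {"linear":[0,0,0],"dr":[0,0,0],"gripper":-1},
    {"linear":[0,0,0],"dr":[0,0,0],"gripper":-1},
    {"linear":[0,0,0],"dr":[0,0,0],"gripper":-1},
    {"linear":[0,0,0],"dr":[0,0,0],"gripper":-1}
  ],
  "force": 20
}}

```text
time: 23.85
tool_pos: [0.5049, -0.3025, 0.0474]
orientation: [3.141, 0.001, 1.836]
contact_force: [-1.7, 1.8, 6.3]
opening: 0.0113
gripper_force: 21.8
```

```bash
python3 -c "
from h import *
s=ctrl.read_state();print(s['tool_pos'],s['opening'],s['gripper_force'],s['contact_force'])
R=Ro.from_euler('xyz',s['orientation']);p=s['tool_pos'][:2];piv=np.array([.5397,-.358])
v=p-piv;print(np.linalg.norm(v),np.arctan2(-v[0],v[1])-.267)
a0=np.arctan2(-v[0],v[1]);r=.065
q=np.linspace(a0,.267+1.62,9)
P=[piv+r*np.array([-np.sin(x),np.cos(x)]) for x in q]
for i in range(8): print(R.inv().apply([*(P[i+1]-P[i]),0]).round(4))"
```

```text
[ 0.5049 -0.3025  0.0474] 0.011332135891842478 21.840329468250275 [-1.6978  1.8463  6.3087]
0.06547706809505892 0.29293947503387974
[-0.004 -0.01  -0.   ]
[-0.0056 -0.0092 -0.    ]
[-0.007  -0.0082  0.    ]
[-0.0083 -0.0069  0.    ]
[-0.0093 -0.0054  0.    ]
[-0.0101 -0.0038  0.    ]
[-0.0106 -0.0021  0.    ]
[-0.0108 -0.0003  0.    ]
```

>>> {"op": "drive_tool", "data": {
  "targets": [
    {"linear":[-0.004,-0.01,-0.001],"dr":[0,0,0],"gripper":-1},
    {"linear":[-0.0056,-0.0092,0],"dr":[0,0,0],"gripper":-1},
    {"linear":[-0.007,-0.0082,0],"dr":[0,0,0],"gripper":-1},
    {"linear":[-0.0083,-0.0069,0],"dr":[0,0,0],"gripper":-1},
    {"linear":[-0.0093,-0.0054,0],"dr":[0,0,0],"gripper":-1},
    {"linear":[-0.0101,-0.0038,0],"dr":[0,0,0],"gripper":-1},
    {"linear":[-0.0106,-0.0021,0],"dr":[0,0,0],"gripper":-1},
    {"linear":[-0.0108,-0.0003,0],"dr":[0,0,0],"gripper":-1}
  ]
}}

```text
time: 24.85
tool_pos: [0.4768, -0.379, 0.0478]
orientation: [-3.14, -0.0, 1.835]
contact_force: [-5.1, 1.1, 2.8]
opening: 0.0113
gripper_force: 21.5
```

>>> {"op": "drive_tool", "data": {
  "targets": [
    {"linear":[0,0,0],"dr":[0,0,0],"gripper":-0.2},
    {"linear":[0,0,0],"dr":[0,0,0],"gripper":-0.2},
    {"linear":[0,0,0],"dr":[0,0,0],"gripper":-0.2},
    {"linear":[0,0,-0.03],"dr":[0,0,0],"gripper":-0.2},
    {"linear":[0,0,-0.04],"dr":[0,0,0],"gripper":0.45},
    {"linear":[0.03,0.03,0],"dr":[0,0,0],"gripper":0.45},
    {"linear":[0.0406,0.0377,0],"dr":[0,0,0],"gripper":0.45},
    {"linear":[0,0,0],"dr":[0,0,0],"gripper":0.45}
  ]
}}

```text
time: 25.85
tool_pos: [0.5268, -0.2874, 0.1179]
orientation: [3.14, -0.002, 1.842]
contact_force: [-1.0, -0.5, -0.7]
opening: 0.0622
gripper_force: 0.0
```

```bash
python3 -c "
from h import *
go((.5235,-.293,.012),1.838)
t=ctrl.snapshot('top')[:,:,::-1].copy();cv2.imwrite('pics/y.png',t)
s=ctrl.snapshot('side')[:,:,::-1].copy();cv2.imwrite('pics/ys.png',s)
for n,i,b in(('top',t,(405,190,100,70)),('side',s,(350,310,90,70))):
  m,c=red(i,b);print(n,cv2.contourArea(c),cv2.boundingRect(c))"
```

```text
t 25.85 lin [-0.0047 -0.0049  0.1058] dr [ 0.0016 -0.0017  0.0038] force [-0.9688 -0.5084 -0.6637] open 0.06216340610581241
top 587.0 (425, 215, 39, 28)
side 588.0 (375, 329, 42, 34)
```

>>> {"op": "drive_tool", "data": {
  "targets": [
    {"linear":[0,0,0],"dr":[0,0,0],"gripper":0.45},
    {"linear":[0,0,0],"dr":[0,0,0],"gripper":0.45},
    {"linear":[-0.001,-0.001,0.03],"dr":[0,0,0],"gripper":0.45},
    {"linear":[0,0,0.03],"dr":[0,0,0],"gripper":0.45},
    {"linear":[0,0,0.01],"dr":[0,0,0],"gripper":0.45},
    {"linear":[0,0,0],"dr":[0,0,0],"gripper":0.45},
    {"linear":[0,0,0],"dr":[0,0,0],"gripper":0.45},
    {"linear":[0,0,0],"dr":[0,0,0],"gripper":0.45}
  ]
}}

```text
time: 26.95
tool_pos: [0.5242, -0.2934, 0.0487]
orientation: [3.141, 0.001, 1.836]
contact_force: [0.5, 0.6, 0.2]
opening: 0.0621
gripper_force: 0.0
```

```bash
python3 -c "
from h import *
go((.5235,-.293,.012),1.838)"
```

```text
t 26.95 lin [ 0.0006 -0.0006  0.0367] dr [ 0.0008  0.0009 -0.0022] force [0.4647 0.6329 0.1786] open 0.062113819967448296
```

>>> {"op": "drive_tool", "data": {
  "targets": [
    {"linear":[0,0,0.02],"dr":[0,0,0],"gripper":0.45},
    {"linear":[0,0,0.012],"dr":[0,0,0],"gripper":0.45},
    {"linear":[0,0,0.005],"dr":[0,0,0],"gripper":0.45},
    {"linear":[0,0,0.003],"dr":[0,0,0],"gripper":0.45},
    {"linear":[0,0,0.002],"dr":[0,0,0],"gripper":0.45},
    {"linear":[0,0,0],"dr":[0,0,0],"gripper":0.45},
    {"linear":[0,0,0],"dr":[0,0,0],"gripper":0.45},
    {"linear":[0,0,0],"dr":[0,0,0],"gripper":0.45}
  ],
  "force": 40
}}

```text
time: 27.95
tool_pos: [0.5239, -0.2932, 0.006]
orientation: [3.141, 0.0, 1.836]
contact_force: [-0.9, 0.3, -0.1]
opening: 0.0619
gripper_force: 0.0
```

>>> {"op": "drive_tool", "data": {
  "targets": [
    {"linear":[0,0,0],"dr":[0,0,0],"gripper":-0.2},
    {"linear":[0,0,0],"dr":[0,0,0],"gripper":-0.2},
    {"linear":[0,0,0],"dr":[0,0,0],"gripper":-0.2},
    {"linear":[0,0,0],"dr":[0,0,0],"gripper":-1},
    {"linear":[0,0,0],"dr":[0,0,0],"gripper":-1},
    {"linear":[0,0,0],"dr":[0,0,0],"gripper":-1},
    {"linear":[0,0,-0.004],"dr":[0,0,0],"gripper":-1},
    {"linear":[0,0,0],"dr":[0,0,0],"gripper":-1}
  ],
  "force": 50
}}

```text
time: 28.95
tool_pos: [0.5237, -0.2933, 0.01]
orientation: [-3.141, 0.0, 1.836]
contact_force: [-1.3, -0.1, -0.5]
opening: 0.0429
gripper_force: 51.4
```

>>> {"op": "drive_tool", "data": {
  "targets": [
    {"linear":[0,0,-0.01],"dr":[0,0,0],"gripper":-1},
    {"linear":[0,0,-0.015],"dr":[0,0,0],"gripper":-1},
    {"linear":[0,0,-0.025],"dr":[0,0,0],"gripper":-1},
    {"linear":[0,0,-0.03],"dr":[0,0,0],"gripper":-1},
    {"linear":[0,0,0],"dr":[0,0,0],"gripper":-1},
    {"linear":[0,0,0],"dr":[0,0,0],"gripper":-1},
    {"linear":[0,0,0],"dr":[0,0,0],"gripper":-1},
    {"linear":[0,0,0],"dr":[0,0,0],"gripper":-1}
  ]
}}

```text
time: 29.95
tool_pos: [0.5236, -0.2931, 0.0894]
orientation: [-3.141, -0.0, 1.836]
contact_force: [-0.8, 0.1, -0.9]
opening: 0.0427
gripper_force: 51.4
```

```bash
python3 -c "
from h import *
go((.57,-.098,.09),0.0)"
```

```text
t 29.95 lin [ 0.1761  0.0959 -0.0006] dr [-0.0009  0.0003  1.8358] force [-0.7774  0.0725 -0.8727] open 0.0426747122028427
```

>>> {"op": "drive_tool", "data": {
  "targets": [
    {"linear":[0.03,0.016,0],"dr":[0,0,0],"gripper":-1},
    {"linear":[0.044,0.024,0],"dr":[0,0,0],"gripper":-1},
    {"linear":[0.044,0.024,0],"dr":[0,0,0],"gripper":-1},
    {"linear":[0.036,0.02,0],"dr":[0,0,0],"gripper":-1},
    {"linear":[0.022,0.012,0],"dr":[0,0,0],"gripper":-1},
    {"linear":[0,0,0],"dr":[0,0,0.15],"gripper":-1},
    {"linear":[0,0,0],"dr":[0,0,0.17],"gripper":-1},
    {"linear":[0,0,0],"dr":[0,0,0.17],"gripper":-1}
  ]
}}

```text
time: 30.95
tool_pos: [0.5703, -0.0981, 0.0896]
orientation: [-3.141, 0.0, 1.34]
contact_force: [-0.6, -0.6, -1.4]
opening: 0.0428
gripper_force: 51.3
```

>>> {"op": "drive_tool", "data": {
  "targets": [
    {"linear":[0,0,0],"dr":[0,0,0.17],"gripper":-1},
    {"linear":[0,0,0],"dr":[0,0,0.17],"gripper":-1},
    {"linear":[0,0,0],"dr":[0,0,0.17],"gripper":-1},
    {"linear":[0,0,0],"dr":[0,0,0.17],"gripper":-1},
    {"linear":[0,0,0],"dr":[0,0,0.17],"gripper":-1},
    {"linear":[0,0,0],"dr":[0,0,0.17],"gripper":-1},
    {"linear":[0,0,0],"dr":[0,0,0.17],"gripper":-1},
    {"linear":[0,0,0],"dr":[0,0,0.16],"gripper":-1}
  ]
}}

```text
time: 31.95
tool_pos: [0.5703, -0.0981, 0.0895]
orientation: [-3.142, 0.0, -0.01]
contact_force: [-0.4, 0.0, -1.7]
opening: 0.0426
gripper_force: 51.3
```

```bash
python3 -c "
from h import *
go((.57,-.098,.002),0.0)
t=ctrl.snapshot('top')[:,:,::-1].copy();cv2.imwrite('pics/z.png',t);s=ctrl.snapshot('side')[:,:,::-1].copy();cv2.imwrite('pics/zs.png',s)
for n,i,b in(('top pocket',t,(405,190,100,70)),('side pocket',s,(365,325,80,60)),('side held',s,(320,200,90,90))):
  hsv=cv2.cvtColor(i,cv2.COLOR_BGR2HSV);x,y,w,h=b;m=cv2.inRange(hsv[y:y+h,x:x+w],(0,90,40),(12,255,255));print(n,m.sum()//255)"
```

```text
t 31.95 lin [-0.0003 -0.      0.0875] dr [-0.      0.0004 -0.0095] force [-0.381   0.0104 -1.6999] open 0.042602603159438694
top pocket 0
side pocket 0
side held 354
```

>>> {"op": "drive_tool", "data": {
  "targets": [
    {"linear":[0,0,0.03],"dr":[0,0,0],"gripper":-1},
    {"linear":[0,0,0.03],"dr":[0,0,0],"gripper":-1},
    {"linear":[0,0,0.018],"dr":[0,0,0],"gripper":-1},
    {"linear":[0,0,0.007],"dr":[0,0,0],"gripper":-1},
    {"linear":[0,0,0.003],"dr":[0,0,0],"gripper":-1},
    {"linear":[0,0,0.001],"dr":[0,0,0],"gripper":-1},
    {"linear":[0,0,0],"dr":[0,0,0],"gripper":-1},
    {"linear":[0,0,0],"dr":[0,0,0],"gripper":-1}
  ]
}}

```text
time: 33.05
tool_pos: [0.5705, -0.0982, 0.0011]
orientation: [3.141, -0.0, -0.004]
contact_force: [-0.5, 0.3, -2.2]
opening: 0.0429
gripper_force: 51.4
```

Then down the last 1.5 mm, release, lift and turn back.

>>> {"op": "drive_tool", "data": {
  "targets": [
    {"linear":[0,0,0.001],"dr":[0,0,0],"gripper":-1},
    {"linear":[0,0,0.0005],"dr":[0,0,0],"gripper":-1},
    {"linear":[0,0,0],"dr":[0,0,0],"gripper":0.3},
    {"linear":[0,0,0],"dr":[0,0,0],"gripper":0.3},
    {"linear":[0,0,0],"dr":[0,0,0],"gripper":0.3},
    {"linear":[0,0,-0.01],"dr":[0,0,0],"gripper":0.3},
    {"linear":[0,0,-0.05],"dr":[0,0,0],"gripper":0.45},
    {"linear":[0,0,-0.05],"dr":[0,0,-0.15],"gripper":0.45}
  ]
}}

```text
time: 34.05
tool_pos: [0.57, -0.0983, 0.1111]
orientation: [3.141, 0.001, 0.148]
contact_force: [1.0, -0.3, 0.3]
opening: 0.0619
gripper_force: 0.0
```

>>> {"op": "drive_tool", "data": {
  "targets": [
    {"linear":[0,0,-0.01],"dr":[0,0,-0.18],"gripper":0.45},
    {"linear":[0,0,0],"dr":[0,0,-0.18],"gripper":0.45},
    {"linear":[0,0,0],"dr":[0,0,-0.18],"gripper":0.45},
    {"linear":[0,0,0],"dr":[0,0,-0.18],"gripper":0.45},
    {"linear":[0,0,0],"dr":[0,0,-0.18],"gripper":0.45},
    {"linear":[0,0,0],"dr":[0,0,-0.18],"gripper":0.45},
    {"linear":[0,0,0],"dr":[0,0,-0.18],"gripper":0.45},
    {"linear":[0,0,0],"dr":[0,0,-0.18],"gripper":0.45}
  ]
}}

```text
time: 35.05
tool_pos: [0.5703, -0.0985, 0.12]
orientation: [3.141, 0.001, 1.591]
contact_force: [-0.6, -0.4, 0.5]
opening: 0.0622
gripper_force: 0.0
```

```bash
cat >> h.py <<'E'
def reds(tag,z=.026,amin=150):
    "red-brown blobs: top view rectangles on plane z"
    t=ctrl.snapshot('top')[:,:,::-1].copy();cv2.imwrite(f'pics/{tag}.png',t)
    m=cv2.inRange(cv2.cvtColor(t,cv2.COLOR_BGR2HSV),(0,90,40),(12,255,255));m[:200]=0;m[300:]=0
    for c in cv2.findContours(m,0,2)[0]:
        if cv2.contourArea(c)<amin: continue
        b=np.array([plane('top',p,z) for p in cv2.boxPoints(cv2.minAreaRect(c))]);e=[b[1]-b[0],b[2]-b[1]];L=max(e,key=np.linalg.norm);L=L*np.sign(L[1])
        print(cv2.boundingRect(c),'ctr',b.mean(0),'size',[np.linalg.norm(x).round(4) for x in e],'yaw',np.arctan2(-L[0],L[1]).round(3))
E
python3 -c "
from h import *
reds('r1')
s=ctrl.snapshot('side')[:,:,::-1].copy();cv2.imwrite('pics/r1s.png',s)
go((.4595,-.0424,.1),1.593)"
```

```text
t 35.15 lin [ 0.0581 -0.1099  0.0199] dr [ 0.0005  0.0004 -0.0051] force [-0.7216  0.2113  0.2881] open 0.06195717635866606
```

```bash
python3 -c "
from h import *
for f in('side0','r1s'):
  s=cv2.imread(f'pics/{f}.png');m=cv2.inRange(cv2.cvtColor(s,cv2.COLOR_BGR2HSV),(0,70,30),(12,255,255));m[:200]=0;m[380:]=0;m[:,:250]=0
  for c in cv2.findContours(m,0,2)[0]:
    if cv2.contourArea(c)>60: M_=cv2.moments(c);print(f,cv2.contourArea(c),cv2.boundingRect(c),M_['m10']/M_['m00'],M_['m01']/M_['m00'])
print(proj('side',(.57,-.098,.01)))"
```

```text
side0 68.5 (395, 336, 22, 17) 401.97566909975666 343.09975669099754
side0 308.5 (375, 329, 37, 35) 390.3851971907077 345.1577525661804
side0 199.0 (508, 275, 42, 20) 530.5653266331658 284.4338358458961
side0 513.5 (312, 272, 29, 32) 326.0707562479714 287.0460889321649
side0 66.0 (577, 247, 16, 11) 583.6742424242424 252.82575757575756
side0 146.0 (443, 224, 53, 21) 474.2374429223744 234.06621004566207
side0 435.0 (416, 219, 22, 36) 426.991570881226 239.783908045977
side0 111.0 (472, 200, 18, 10) 480.39639639639637 203.74624624624624
r1s 431.5 (354, 280, 38, 22) 372.28427964465044 289.8319814600232
r1s 159.0 (506, 273, 47, 22) 533.1247379454926 283.80293501048214
r1s 499.5 (296, 268, 29, 32) 310.3253253253253 283.3977310643977
r1s 92.5 (542, 254, 19, 16) 549.5819819819819 261.2144144144144
r1s 64.5 (485, 221, 36, 17) 501.53229974160206 230.0878552971576
r1s 434.0 (416, 219, 22, 36) 427.0007680491551 239.75691244239633
r1s 111.0 (472, 200, 18, 10) 480.39639639639637 203.74624624624624
[373.1971 288.9821]
```

>>> {"op": "drive_tool", "data": {
  "targets": [
    {"linear":[-0.05,0,-0.02],"dr":[0,0,0],"gripper":0.45},
    {"linear":[-0.055,-0.01,0],"dr":[0,0,0],"gripper":0.45},
    {"linear":[-0.055,-0.01,0],"dr":[0,0,0],"gripper":0.45},
    {"linear":[-0.05,-0.01,0],"dr":[0,0,0],"gripper":0.45},
    {"linear":[0,0,0],"dr":[0,0,0],"gripper":0.45},
    {"linear":[0,0,0],"dr":[0,0,0],"gripper":0.45},
    {"linear":[0,0,0],"dr":[0,0,0],"gripper":0.45},
    {"linear":[0,0,0],"dr":[0,0,0],"gripper":0.45}
  ]
}}

```text
time: 36.15
tool_pos: [0.5439, -0.3078, 0.1395]
orientation: [3.142, -0.0, 1.586]
contact_force: [-0.2, 0.4, 0.3]
opening: 0.0617
gripper_force: 0.0
```

```bash
python3 -c "
from h import *
reds('r2')
print('expected blob',proj('top',(.43,-.03,.026)))"
```

```text
(312, 261, 41, 20) ctr [ 0.4273 -0.0135] size [np.float64(0.0966), np.float64(0.0428)] yaw 0.022
(356, 200, 18, 31) ctr [ 0.5586 -0.0955] size [np.float64(0.0412), np.float64(0.0733)] yaw 1.534
expected blob [338.8271 268.8939]
```

>>> {"op": "drive_tool", "data": {
  "targets": [
    {"linear":[0.035,-0.013,0],"dr":[0,0,0],"gripper":0.45},
    {"linear":[0.05,-0.019,0],"dr":[0,0,0],"gripper":0.45},
    {"linear":[0.055,-0.021,0],"dr":[0,0,0],"gripper":0.45},
    {"linear":[0.055,-0.021,0],"dr":[0,0,0],"gripper":0.45},
    {"linear":[0.055,-0.021,0],"dr":[0,0,0],"gripper":0.45},
    {"linear":[0.046,-0.017,0],"dr":[0,0,0],"gripper":0.45},
    {"linear":[0,0,0.03],"dr":[0,0,-0.007],"gripper":0.45},
    {"linear":[0,0,0.02],"dr":[0,0,0],"gripper":0.45}
  ]
}}

```text
time: 37.2
tool_pos: [0.4271, -0.0135, 0.0887]
orientation: [3.141, 0.0, 1.594]
contact_force: [1.3, -1.0, 0.7]
opening: 0.0619
gripper_force: 0.0
```

>>> {"op": "drive_tool", "data": {
  "targets": [
    {"linear":[0,0,0.02],"dr":[0,0,0],"gripper":0.45},
    {"linear":[0,0,0],"dr":[0,0,0],"gripper":0.45},
    {"linear":[0,0,0],"dr":[0,0,0],"gripper":0.45},
    {"linear":[0,0,0],"dr":[0,0,0],"gripper":0.45},
    {"linear":[0,0,0],"dr":[0,0,0],"gripper":0.45},
    {"linear":[0,0,0],"dr":[0,0,0],"gripper":0.45},
    {"linear":[0,0,0],"dr":[0,0,0],"gripper":0.45},
    {"linear":[0,0,0],"dr":[0,0,0],"gripper":0.45}
  ]
}}

```text
time: 38.2
tool_pos: [0.4271, -0.0143, 0.0693]
orientation: [-3.142, 0.0, 1.593]
contact_force: [0.2, -0.2, 0.1]
opening: 0.0617
gripper_force: 0.0
```

```bash
python3 -c "
from h import *
go((.4273,-.0135,.008),1.593)
s=ctrl.snapshot('side')[:,:,::-1].copy();m=cv2.inRange(cv2.cvtColor(s,cv2.COLOR_BGR2HSV),(0,70,30),(12,255,255))[250:310,280:350]
c=max(cv2.findContours(m,0,2)[0],key=cv2.contourArea);print(cv2.contourArea(c),cv2.boundingRect(c+[280,250]))"
```

```text
t 38.2 lin [0.0008 0.0003 0.0613] dr [-0.0001  0.0001 -0.0002] force [ 0.2423 -0.2319  0.0732] open 0.06168921373074238
501.0 (296, 268, 29, 32)
```

>>> {"op": "drive_tool", "data": {
  "targets": [
    {"linear":[0.001,0,0.025],"dr":[0,0,0],"gripper":0.45},
    {"linear":[0,0,0.025],"dr":[0,0,0],"gripper":0.45},
    {"linear":[0,0,0.01],"dr":[0,0,0],"gripper":0.45},
    {"linear":[0,0,0.003],"dr":[0,0,0],"gripper":0.45},
    {"linear":[0,0,0],"dr":[0,0,0],"gripper":-1},
    {"linear":[0,0,0],"dr":[0,0,0],"gripper":-1},
    {"linear":[0,0,0],"dr":[0,0,0],"gripper":-1},
    {"linear":[0,0,0],"dr":[0,0,0],"gripper":-1}
  ],
  "force": 60
}}

```text
time: 39.25
tool_pos: [0.4292, -0.0134, 0.0086]
orientation: [-3.139, -0.0, 1.593]
contact_force: [-1.9, -0.3, 5.5]
opening: 0.0439
gripper_force: 61.6
```

>>> {"op": "drive_tool", "data": {
  "targets": [
    {"linear":[0,0,0],"dr":[0,0,0],"gripper":-1},
    {"linear":[0,0,-0.01],"dr":[0,0,0],"gripper":-1},
    {"linear":[0,0,-0.02],"dr":[0,0,0],"gripper":-1},
    {"linear":[0,0,-0.03],"dr":[0,0,0],"gripper":-1},
    {"linear":[0,0,-0.03],"dr":[0,0,0],"gripper":-1},
    {"linear":[0,0,-0.015],"dr":[0,0,0],"gripper":-1},
    {"linear":[0,0,0],"dr":[0,0,0],"gripper":-1},
    {"linear":[0,0,0],"dr":[0,0,0],"gripper":-1}
  ]
}}

```text
time: 40.25
tool_pos: [0.4294, -0.0133, 0.1126]
orientation: [-3.138, -0.0, 1.593]
contact_force: [0.1, -0.2, -3.6]
opening: 0.0434
gripper_force: 62.5
```

```bash
python3 -c "
from h import *
go((.5225,-.2925,.11),1.838)"
```

```text
t 40.25 lin [-0.2812  0.087   0.0022] dr [-0.0036 -0.0007 -0.2451] force [ 0.1431 -0.2253 -3.5925] open 0.04344136152323662
```

```bash
python3 - <<'E'
from h import *
t=cv2.imread("pics/x.png")
g=t.max(2).astype(float)
R=Ro.from_euler('z',.267).as_matrix()[:2,:2];c=np.array([.5225,-.2925])
k=cv2.resize(g,None,fx=1,fy=1).astype(np.float32)
def prof(a,b,z,n=61):
    a,b=np.array(a),np.array(b);P=np.array([proj('top',(*(c+R@(a+(b-a)*i/(n-1))),z)) for i in range(n)],np.float32)
    return cv2.remap(k,P[:,0].reshape(1,-1),P[:,1].reshape(1,-1),cv2.INTER_LINEAR)[0]
# lateral base edges (z=.006) averaged over y in [-.05,.045]; 1 mm steps
for s in(-1,1):
    p=np.mean([prof((s*.020,y),(s*.050,y),.006,31) for y in np.linspace(-.05,.045,12)],0);print("x side",s,*p.astype(int))
p=np.mean([prof((x,.035),(x,.075),.006,41) for x in np.linspace(-.025,.025,9)],0);print("y+ from .035",*p.astype(int))
p=np.mean([prof((x,-.075),(x,-.105),.006,31) for x in np.linspace(-.025,.025,9)],0);print("y- from -.075",*p.astype(int))
E
```

```text
x side -1 45 40 39 48 57 62 62 61 57 54 53 56 59 57 55 60 80 102 118 135 148 153 158 161 161 161 160 159 158 158 158
x side 1 96 90 83 70 58 57 68 79 85 90 92 89 87 85 84 84 98 114 137 161 184 190 192 192 191 190 190 190 191 191 191
y+ from .035 93 92 91 90 88 85 80 71 60 50 50 62 79 90 94 88 73 58 47 41 43 49 52 53 57 71 95 122 150 171 184 190 191 190 189 188 189 189 188 187 186
y- from -.075 104 105 103 100 93 89 86 87 92 105 119 132 145 157 158 159 161 162 161 162 162 163 164 165 166 166 167 167 167 167 167
```

>>> {"op": "drive_tool", "data": {
  "targets": [
    {"linear":[-0.03,0.009,0],"dr":[0,0,0],"gripper":-1},
    {"linear":[-0.048,0.015,0],"dr":[0,0,0],"gripper":-1},
    {"linear":[-0.053,0.0165,0],"dr":[0,0,0],"gripper":-1},
    {"linear":[-0.053,0.0165,0],"dr":[0,0,0],"gripper":-1},
    {"linear":[-0.053,0.0165,0],"dr":[0,0,0],"gripper":-1},
    {"linear":[-0.044,0.0135,0],"dr":[0,0,0],"gripper":-1},
    {"linear":[0,0,0],"dr":[0,0,-0.125],"gripper":-1},
    {"linear":[0,0,0],"dr":[0,0,-0.12],"gripper":-1}
  ]
}}

```text
time: 41.25
tool_pos: [0.5221, -0.2925, 0.1111]
orientation: [-3.137, -0.003, 1.841]
contact_force: [-0.1, -0.1, -2.7]
opening: 0.0439
gripper_force: 62.6
```

>>> {"op": "drive_tool", "data": {
  "targets": [
    {"linear":[0,0,0.02],"dr":[0,0,0],"gripper":-1},
    {"linear":[0,0,0.02],"dr":[0,0,0],"gripper":-1},
    {"linear":[0,0,0],"dr":[0,0,0],"gripper":-1},
    {"linear":[0,0,0],"dr":[0,0,0],"gripper":-1},
    {"linear":[0,0,0],"dr":[0,0,0],"gripper":-1},
    {"linear":[0,0,0],"dr":[0,0,0],"gripper":-1},
    {"linear":[0,0,0],"dr":[0,0,0],"gripper":-1},
    {"linear":[0,0,0],"dr":[0,0,0],"gripper":-1}
  ]
}}

```text
time: 42.25
tool_pos: [0.5226, -0.2924, 0.0725]
orientation: [-3.138, -0.001, 1.838]
contact_force: [0.8, -0.4, -2.6]
opening: 0.0441
gripper_force: 62.5
```

```bash
python3 -c "
from h import *
go((.5225,-.2925,.04),1.838)
s=ctrl.read_state();print(s['tool_pos'],s['orientation'],s['opening'])
for n,bx in(('top',(400,190,100,80)),('side',(350,290,100,90))):
  i=ctrl.snapshot(n)[:,:,::-1].copy();x,y,w,h=bx
  cv2.imwrite(f'pics/h_{n}.png',i);I=i[y:y+h,x:x+w]
  m=cv2.inRange(cv2.cvtColor(I,cv2.COLOR_BGR2HSV),(0,70,30),(12,255,255));print(n,m.sum()//255)
a=cv2.imread('pics/h_top.png')[195:255,410:490];b=cv2.imread('pics/h_side.png')[300:375,365:445]
cv2.imwrite('pics/h1.png',np.hstack([cv2.resize(a,(400,300),interpolation=2),cv2.resize(b,(320,300),interpolation=2)]))"
```

```text
t 42.25 lin [-0.0001  0.      0.0325] dr [-0.0032 -0.0009 -0.0002] force [ 0.8042 -0.3966 -2.6007] open 0.044092377288784165
[ 0.5226 -0.2924  0.0725] [-3.1384 -0.0009  1.8378] 0.044092377288784165
top 424
side 815
```

View pics/h1.png

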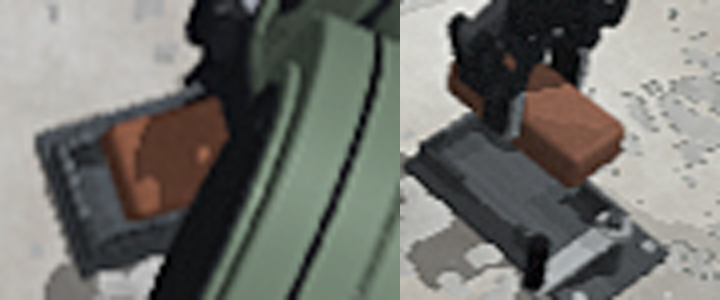

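The top crop shows the held stone's left end (105,135)–(130,218) above the pocket. In the side crop it is level over the pocket, with the lever open at the bottom. I'll check its end coordinate.

```bash
python3 -c "
from h import *
R=Ro.from_euler('z',.267).as_matrix()[:2,:2];c=np.array([.5225,-.2925]);H=np.array
i=cv2.imread('pics/h_top.png');k=cv2.cvtColor(i,cv2.COLOR_BGR2LAB)[:,:,1].astype(np.float32)
for z in(.064,.090):
  for y0 in(0,):
    r=[]
    for x in np.linspace(-.014,.014,7):
      P=H([proj('top',(*(c+R@[x,.030+.001*j]),z)) for j in range(41)],np.float32);r.append(cv2.remap(k,P[:,0].reshape(1,-1),P[:,1].reshape(1,-1),1)[0])
    print(z,*np.mean(r,0).astype(int))
x=cv2.imread('pics/x.png');k2=cv2.cvtColor(x,cv2.COLOR_BGR2LAB)[:,:,1].astype(np.float32)
P=[H([proj('top',(*(c+R@[x,.030+.001*j]),.021)) for j in range(41)],np.float32) for x in np.linspace(-.014,.014,7)]
print('worn',*np.mean([cv2.remap(k2,p[:,0].reshape(1,-1),p[:,1].reshape(1,-1),1)[0] for p in P],0).astype(int))
"
```

```text
0.064 142 142 142 142 143 143 144 144 144 143 141 139 138 138 138 137 135 132 129 128 127 126 127 127 127 127 127 127 127 127 127 127 127 127 127 127 127 127 127 127 127
0.09 139 139 139 139 139 139 140 141 142 142 142 143 143 143 144 144 144 142 141 139 138 138 138 137 134 131 129 127 127 127 127 127 127 127 127 127 127 127 127 127 127
worn 149 149 149 149 149 149 149 149 149 149 149 149 149 149 149 148 147 145 142 137 132 128 127 126 126 127 127 127 127 127 127 127 127 128 128 128 128 128 128 128 128
```

>>> {"op": "drive_tool", "data": {
  "targets": [
    {"linear":[0.001,0,0.02],"dr":[0,0,0],"gripper":-1},
    {"linear":[0,0,0.015],"dr":[0,0,0],"gripper":-1},
    {"linear":[0,0,0.004],"dr":[0,0,0],"gripper":-1},
    {"linear":[0,0,0.003],"dr":[0,0,0],"gripper":-1},
    {"linear":[0,0,0.003],"dr":[0,0,0],"gripper":-1},
    {"linear":[0,0,0],"dr":[0,0,0],"gripper":-1},
    {"linear":[0,0,0],"dr":[0,0,0],"gripper":-1},
    {"linear":[0,0,0],"dr":[0,0,0],"gripper":-1}
  ]
}}

```text
time: 43.35
tool_pos: [0.5222, -0.2915, 0.0276]
orientation: [-3.138, -0.001, 1.838]
contact_force: [0.7, -0.1, -3.1]
opening: 0.0436
gripper_force: 62.5
```

>>> {"op": "drive_tool", "data": {
  "targets": [
    {"linear":[0,0,0.003],"dr":[0,0,0],"gripper":-1},
    {"linear":[0,0,0.003],"dr":[0,0,0],"gripper":-1},
    {"linear":[0,0,0.003],"dr":[0,0,0],"gripper":-1},
    {"linear":[0,0,0.002],"dr":[0,0,0],"gripper":-1},
    {"linear":[0,0,0.001],"dr":[0,0,0],"gripper":-1},
    {"linear":[0,0,0],"dr":[0,0,0],"gripper":-1},
    {"linear":[0,0,0],"dr":[0,0,0],"gripper":-1},
    {"linear":[0,0,0],"dr":[0,0,0],"gripper":-1}
  ]
}}

```text
time: 44.35
tool_pos: [0.5221, -0.2915, 0.0155]
orientation: [-3.138, -0.001, 1.838]
contact_force: [0.2, 0.1, -2.8]
opening: 0.0432
gripper_force: 62.5
```

>>> {"op": "drive_tool", "data": {
  "targets": [
    {"linear":[0,0,0.001],"dr":[0,0,0],"gripper":-1},
    {"linear":[0,0,0.001],"dr":[0,0,0],"gripper":-1},
    {"linear":[0,0,0],"dr":[0,0,0],"gripper":-1},
    {"linear":[0,0,0],"dr":[0,0,0],"gripper":-1},
    {"linear":[0,0,0],"dr":[0,0,0],"gripper":-1},
    {"linear":[0,0,0],"dr":[0,0,0],"gripper":-1},
    {"linear":[0,0,0],"dr":[0,0,0],"gripper":-1},
    {"linear":[0,0,0],"dr":[0,0,0],"gripper":-1}
  ]
}}

```text
time: 45.35
tool_pos: [0.5221, -0.2915, 0.0147]
orientation: [-3.139, -0.001, 1.838]
contact_force: [-5.2, 3.8, 21.0]
opening: 0.0435
gripper_force: 65.4
```

>>> {"op": "drive_tool", "data": {
  "targets": [
    {"linear":[0,0,-0.001],"dr":[0,0,0],"gripper":-1},
    {"linear":[0,0,0],"dr":[0,0,0],"gripper":0.4},
    {"linear":[0,0,0],"dr":[0,0,0],"gripper":0.4},
    {"linear":[0,0,0],"dr":[0,0,0],"gripper":0.4},
    {"linear":[0,0,-0.015],"dr":[0,0,0],"gripper":0.4},
    {"linear":[0,0,-0.04],"dr":[0,0,0],"gripper":0.4},
    {"linear":[0,0,-0.06],"dr":[0,0,0],"gripper":-0.2},
    {"linear":[0,0,0],"dr":[0,0,0],"gripper":-0.2}
  ]
}}

```text
time: 46.35
tool_pos: [0.524, -0.2924, 0.1344]
orientation: [3.14, 0.004, 1.838]
contact_force: [0.6, 0.7, -0.7]
opening: 0.0343
gripper_force: 0.0
```

```bash
python3 -c "
from h import *
go((.4768,-.379,.048),1.838)
s=ctrl.snapshot('side')[:,:,::-1].copy();cv2.imwrite('pics/k.png',s)
m=cv2.inRange(cv2.cvtColor(s,cv2.COLOR_BGR2HSV),(0,70,30),(12,255,255))[310:380,360:440]
c=max(cv2.findContours(m,0,2)[0],key=cv2.contourArea)+[360,310];print(cv2.boundingRect(c),cv2.contourArea(c))
R=Ro.from_euler('z',.267).as_matrix()[:2,:2];o=np.array([.5225,-.2925])
print([ (proj('side',(*(o+R@[a,b]),.032))).round(1) for a in(-.0225,.0225) for b in(-.05,.05)])
print(cv2.approxPolyDP(c,2,True)[:,0].tolist())"
```

```text
t 46.35 lin [-0.0708 -0.0685  0.0866] dr [ 0.0017  0.0039 -0.0003] force [ 0.5575  0.7005 -0.6554] open 0.034348278402228226
(374, 325, 43, 38) 745.5
[array([405.3, 357.7]), array([374.2, 331.7]), array([419. , 348.1]), array([387.7, 323. ])]
[[376, 332], [374, 337], [404, 362], [416, 352], [415, 347], [387, 325]]
```

>>> {"op": "drive_tool", "data": {
  "targets": [
    {"linear":[-0.035,-0.034,0],"dr":[0,0,0],"gripper":-0.2},
    {"linear":[-0.035,-0.034,0],"dr":[0,0,0],"gripper":-0.2},
    {"linear":[0,0,0],"dr":[0,0,0],"gripper":-0.2},
    {"linear":[0,0,0],"dr":[0,0,0],"gripper":-0.2},
    {"linear":[0,0,0],"dr":[0,0,0],"gripper":-0.2},
    {"linear":[0,0,0],"dr":[0,0,0],"gripper":-0.2},
    {"linear":[0,0,0],"dr":[0,0,0],"gripper":-0.2},
    {"linear":[0,0,0],"dr":[0,0,0],"gripper":-0.2}
  ],
  "force": 20
}}

```text
time: 47.4
tool_pos: [0.4754, -0.3768, 0.1296]
orientation: [-3.138, -0.001, 1.838]
contact_force: [0.4, 0.2, -0.3]
opening: 0.0343
gripper_force: 0.0
```

```bash
python3 -c "
from h import *
go((.4768,-.379,.049),1.838)"
```

```text
t 47.4 lin [-0.0026  0.001   0.0806] dr [-0.0034 -0.001   0.    ] force [ 0.3822  0.1577 -0.329 ] open 0.03430575775044848
```

>>> {"op": "drive_tool", "data": {
  "targets": [
    {"linear":[-0.0026,0.001,0.03],"dr":[0,0,0],"gripper":-0.2},
    {"linear":[0,0,0.03],"dr":[0,0,0],"gripper":-0.2},
    {"linear":[0,0,0.02],"dr":[0,0,0],"gripper":-0.2},
    {"linear":[0,0,0],"dr":[0,0,0],"gripper":-0.2},
    {"linear":[0,0,0],"dr":[0,0,0],"gripper":-1},
    {"linear":[0,0,0],"dr":[0,0,0],"gripper":-1},
    {"linear":[0,0,0],"dr":[0,0,0],"gripper":-1},
    {"linear":[0,0,0],"dr":[0,0,0],"gripper":-1}
  ]
}}

```text
time: 48.4
tool_pos: [0.4769, -0.3795, 0.0505]
orientation: [-3.139, 0.0, 1.838]
contact_force: [-2.9, 0.1, 8.1]
opening: 0.0111
gripper_force: 21.3
```

```bash
python3 -c "
from h import *
s=ctrl.read_state();print(s['tool_pos'],s['opening'],s['gripper_force'],s['contact_force'])
R=Ro.from_euler('xyz',s['orientation']);p=s['tool_pos'][:2];piv=np.array([.5397,-.358])
v=p-piv;a0=np.arctan2(-v[0],v[1]);print(np.linalg.norm(v),a0-.267)
q=np.linspace(a0,.267+0.1,11)
P=[piv+.065*np.array([-np.sin(x),np.cos(x)]) for x in q]
for i in range(10): print(R.inv().apply([*(P[i+1]-P[i]),0]).round(4))
for e in(0,-.03):print('end',piv+.065*np.array([-np.sin(.267+e),np.cos(.267+e)]))"
```

```text
[ 0.4769 -0.3795  0.0505] 0.011077357850817753 21.282269954681396 [-2.9013  0.1262  8.0769]
0.06640961852659616 1.6336199787907821
[ 0.01    0.0001 -0.    ]
[ 0.0098  0.0017 -0.    ]
[ 0.0095  0.0031 -0.    ]
[ 0.0089  0.0045 -0.    ]
[ 0.0081  0.0058 -0.    ]
[ 0.0071  0.007  -0.    ]
[ 0.0059  0.008  -0.    ]
[ 0.0046  0.0088 -0.    ]
[ 0.0032  0.0094 -0.    ]
[ 0.0018  0.0098 -0.    ]
end [ 0.5226 -0.2953]
end [ 0.5244 -0.2948]
```

>>> {"op": "drive_tool", "data": {
  "targets": [
    {"linear":[0.01,0.0001,0],"dr":[0,0,0],"gripper":-1},
    {"linear":[0.0098,0.0017,0],"dr":[0,0,0],"gripper":-1},
    {"linear":[0.0095,0.0031,0],"dr":[0,0,0],"gripper":-1},
    {"linear":[0.0089,0.0045,0],"dr":[0,0,0],"gripper":-1},
    {"linear":[0.0081,0.0058,0],"dr":[0,0,0],"gripper":-1},
    {"linear":[0.0071,0.007,0],"dr":[0,0,0],"gripper":-1},
    {"linear":[0.0059,0.008,0],"dr":[0,0,0],"gripper":-1},
    {"linear":[0.0046,0.0088,0],"dr":[0,0,0],"gripper":-1}
  ]
}}

```text
time: 49.4
tool_pos: [0.4967, -0.3064, 0.05]
orientation: [-3.137, -0.002, 1.838]
contact_force: [-5.7, 0.8, 8.5]
opening: 0.0114
gripper_force: 21.7
```

```bash
python3 -c "
from h import *
s=ctrl.read_state();p=s['tool_pos'][:2];piv=np.array([.5397,-.358]);v=p-piv;a0=np.arctan2(-v[0],v[1]);print(np.linalg.norm(v),a0-.267)
for e in(.1,0,-.03):go((*(piv+.065*np.array([-np.sin(.267+e),np.cos(.267+e)])),.0505))"
```

```text
0.06715610467854868 0.427763455579236
t 49.4 lin [ 0.0036  0.0214 -0.0006] dr [-0.0048 -0.0024  0.    ] force [-5.6604  0.8237  8.477 ] open 0.011376831724830372
t 49.4 lin [ 0.0039  0.0279 -0.0006] dr [-0.0048 -0.0024  0.    ] force [-5.6604  0.8237  8.477 ] open 0.011376831724830372
t 49.4 lin [ 0.0039  0.0298 -0.0006] dr [-0.0048 -0.0024  0.    ] force [-5.6604  0.8237  8.477 ] open 0.011376831724830372
```

>>> {"op": "drive_tool", "data": {
  "targets": [
    {"linear":[0.003,0.009,0],"dr":[0,0,0],"gripper":-1},
    {"linear":[0.001,0.009,0],"dr":[0,0,0],"gripper":-1},
    {"linear":[0,0.005,0],"dr":[0,0,0],"gripper":-1},
    {"linear":[0,0.003,0],"dr":[0,0,0],"gripper":-1},
    {"linear":[0,0.001,0],"dr":[0,0,0],"gripper":-1},
    {"linear":[0,0,0],"dr":[0,0,0],"gripper":-1},
    {"linear":[0,0,0],"dr":[0,0,0],"gripper":-1},
    {"linear":[0,0,0],"dr":[0,0,0],"gripper":-1}
  ]
}}

```text
time: 50.4
tool_pos: [0.5216, -0.2951, 0.0497]
orientation: [-3.137, -0.003, 1.838]
contact_force: [-6.5, 5.9, 8.7]
opening: 0.0109
gripper_force: 21.9
```

>>> {"op": "drive_tool", "data": {
  "targets": [
    {"linear":[0,0.001,0],"dr":[0,0,0],"gripper":-1},
    {"linear":[0,0,0],"dr":[0,0,0],"gripper":-1},
    {"linear":[0,0.001,0],"dr":[0,0,0],"gripper":-1},
    {"linear":[0,0,0],"dr":[0,0,0],"gripper":-1},
    {"linear":[0,0,0],"dr":[0,0,0],"gripper":-1},
    {"linear":[0,0,0],"dr":[0,0,0],"gripper":-1},
    {"linear":[0,0,0],"dr":[0,0,0],"gripper":-1},
    {"linear":[0,0,0],"dr":[0,0,0],"gripper":-1}
  ]
}}

```text
time: 51.4
tool_pos: [0.5219, -0.295, 0.0496]
orientation: [-3.134, -0.004, 1.837]
contact_force: [-16.8, 5.1, 13.0]
opening: 0.0114
gripper_force: 22.8
```

>>> {"op": "drive_tool", "data": {
  "targets": [
    {"linear":[0,-0.001,0],"dr":[0,0,0],"gripper":-1},
    {"linear":[0,0,0],"dr":[0,0,0],"gripper":-0.2},
    {"linear":[0,0,0],"dr":[0,0,0],"gripper":-0.2},
    {"linear":[0,0,0],"dr":[0,0,0],"gripper":-0.2},
    {"linear":[0,0,-0.03],"dr":[0,0,0],"gripper":-0.2},
    {"linear":[0,0,-0.06],"dr":[0,0,0],"gripper":-0.2},
    {"linear":[0,0,-0.06],"dr":[0,0,0],"gripper":-0.2},
    {"linear":[0.05,-0.03,-0.02],"dr":[0,0,0],"gripper":0}
  ]
}}

```text
time: 52.4
tool_pos: [0.4843, -0.2575, 0.2227]
orientation: [3.139, 0.005, 1.837]
contact_force: [-0.5, -0.1, -1.1]
opening: 0.0428
gripper_force: 0.0
```

>>> {"op": "drive_tool", "data": {
  "targets": [
    {"linear":[0.05,-0.03,0],"dr":[0,0,0],"gripper":0},
    {"linear":[0.05,0,0],"dr":[0,0,0],"gripper":0},
    {"linear":[0.05,0,0],"dr":[0,0,0],"gripper":0},
    {"linear":[0.05,0,0],"dr":[0,0,0],"gripper":0},
    {"linear":[0,0,0],"dr":[0,0,0],"gripper":0},
    {"linear":[0,0,0],"dr":[0,0,0],"gripper":0},
    {"linear":[0,0,0],"dr":[0,0,0],"gripper":0},
    {"linear":[0,0,0],"dr":[0,0,0],"gripper":0}
  ]
}}

```text
time: 53.4
tool_pos: [0.4002, -0.0713, 0.2198]
orientation: [-3.138, -0.001, 1.837]
contact_force: [-0.3, 0.2, 0.8]
opening: 0.0426
gripper_force: 0.0
```

```bash
python3 -c "
from h import *
t=ctrl.snapshot('top')[:,:,::-1].copy();s=ctrl.snapshot('side')[:,:,::-1].copy()
f=lambda i,x,y,w,h,W,H:cv2.resize(i[y:y+h,x:x+w],(W,H),interpolation=2)
cv2.imwrite('pics/end.png',np.vstack([np.hstack([f(t,410,195,80,60,400,300),f(s,355,310,80,60,400,300)]),np.hstack([f(s,300,150,120,90,400,300),f(t,190,150,200,150,400,300)])]))
print(ctrl.read_state()['tool_pos'])"
```

```text
[ 0.4002 -0.0711  0.2198]
```

View pics/end.png

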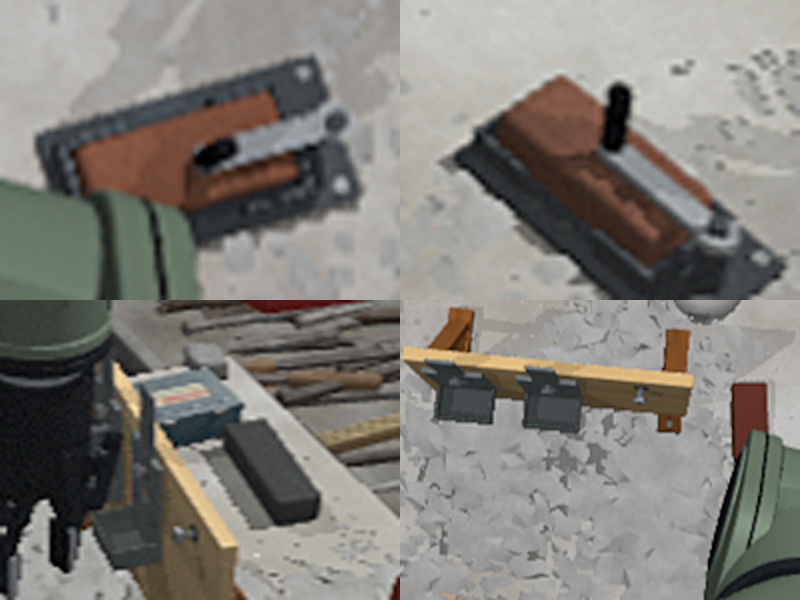

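The final picture shows the lever lying along the pocket over the seated red stone (top-left and top-right crops). Both trays hang on the board (460,385 and 550,395), and the worn stone lies flat, clear of the holder (750,420). I'm handing it in.

```bash
python3 -c "
from bench import ctrl
print(ctrl.sign_off())"
```

```text
the job is handed in; nothing more can be done
None
```

The job is handed in: the worn stone lies flat on the bench about 0.1 m clear of the holder, the new stone sits in the pocket with the lever shut over it, and both trays on the bench hang on screws 0 and 1. It took about 53 s of the 200 s; I don't have the judge's verdict.

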